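# Dry-fit a half-lapped door frame in its assembly tray

## Task

Finish the dry fit of the small half-lapped cabinet-door frame: lay the two loose rails, notched side down, across the two stiles and the muntin waiting in the assembly tray, the wide rail in the wide laps nearest you and the narrow rail in the narrow laps, red pencil mark to red stile and blue to blue. The muntin and stiles are only roughly placed, so ease the joints together by feel, without forcing the soft wood, until both rails are fully home, flat and flush with the stiles, then let go. Leave the other things on the bench where they are.

Things in the scene. Friction and masses are not known exactly. Their poses are not given: they have to be found in the camera images.
- tray: Assembly tray fixed to the bench: plywood board 252 (x) x 242 (y) x 12 mm, fences 17 mm thick with tops 24 mm above the bench; inside 211.5 x 201.5 mm. Origin: centre of its underside; x away from the robot (give or take yaw), y left. Each end fence has a finger gap at y = -60 to 0 mm. A cleat (top 20 mm above the bench) at x = -25 to 35, 40 mm in from each side fence, keeps the stile within 4 mm of that fence.
- seat_wide (a point): Point fixed to the tray, on the board's top (12 mm above the bench), in the wide laps nearest the robot: the origin of rail_wide when fully home with the stiles centred; the rail's axes are then parallel to the tray's.
- seat_narrow (a point): The same point for rail_narrow, in the narrow laps at the far end of the tray.
- stile_red: Stile of brown wood 210 x 36 x 20 mm with red pencil marks, loose on the board beside the left fence; it belongs at y = +82 mm in the tray (up to 2 mm too far in at the start). Origin: centre of its underside; x along its length, away from the robot. At each end the upper half is cut away, leaving a tongue 10 mm thick, 53 mm long at -x (wide lap) and 37 mm at +x (narrow lap).
- stile_blue: The like stile with blue pencil marks beside the right fence; it belongs at y = -82 mm in the tray (up to 2 mm too far in at the start). About 1 N slides a stile out to its fence, 0.75 mm beyond its place, where the rails fit too.
- muntin: Middle bar of the frame, 210 x 30 x 20 mm, brown wood, no marks, with the same tongues as the stiles. Lies loose on the board along the tray's x. It belongs at y = +16 mm in the tray, parallel to it, but starts up to 3 mm to either side and 0.015 rad askew, often too far out for the notches; about 1 N slides it. Origin: centre of its underside, x along its length.
- rail_narrow: Loose brown wooden rail, 36 (x) x 200 (y) x 20 mm, 70-130 g, notched side down. Origin: centre of its underside; y along it, towards the red-marked end (blue mark at -y). Full thickness at y = -63 to 0 and 32 to 63 mm, lower edges chamfered 1.5 mm; only the upper 10 mm elsewhere (ends, and muntin notch 31.5 mm wide). Joints have 1.5 mm play. At y = -30 mm the tray leaves finger room.
- rail_wide: The like rail, 52 mm wide (x), 100-190 g, with the same length, notches, chamfers, marks and axes as rail_narrow. A rail is home when it has dropped 10 mm below the height at which its notched side first touches the tongues (22 mm above the bench); its top is then 32 mm above the bench, level with the stiles.
- offcut: Bystander: plain brown offcut 36 x 150 x 20 mm without notches or marks, to be left alone. Origin: centre of its underside.
- water_bottle: Bystander: clear water bottle, 64 mm across, 205 mm tall. Origin: centre of its base.
- tape_roll: Bystander: green tape roll lying flat, 104 mm across, 36 mm tall. Origin: centre of its underside.
- try_square: Bystander: try square lying flat, wooden stock 115 mm, steel blade 190 mm. Origin: centre of the stock's underside.
- pencil: Bystander: orange pencil, 170 mm, lying on the bench. Origin: its middle, on the bench.
- sanding_block: Bystander: cork sanding block 115 x 65 x 35 mm. Origin: centre of its underside.
Not all that is in view belongs to the job. Leave any yellow look-alike of the rail_wide alone. Leave any yellow look-alike of the muntin alone.

How it is judged (in metres and radians):
At the end, for the whole second after the job is handed in: Both rails lie fully down in the tray, each in its own laps (underside within 2 mm of the board, tilt under 0.02 rad, within 3 mm of its seat along the tray and 3.5 mm across it), at rest, with the stiles and the muntin flat in their places beneath them (within 3 mm across the tray) (z of rail_narrow in the frame of seat_narrow between -0.002 and 0.002 m and x of rail_narrow in the frame of seat_narrow between -0.003 and 0.003 m and y of rail_narrow in the frame of seat_narrow between -0.0035 and 0.0035 m and angle between each of rail_narrow, rail_wide, stile_red, stile_blue, muntin's own z axis and vertical below 0.02 rad and linear speed of each of rail_narrow, rail_wide below 0.01 m/s and angular speed of each of rail_narrow, rail_wide below 0.1 rad/s and z of rail_wide in the frame of seat_wide between -0.002 and 0.002 m and x of rail_wide in the frame of seat_wide between -0.003 and 0.003 m and y of rail_wide in the frame of seat_wide between -0.0035 and 0.0035 m and z of each of stile_red, stile_blue, muntin in the frame of tray below 0.014 m and y of stile_red in the frame of tray between 0.079 and 0.085 m and y of stile_blue in the frame of tray between -0.085 and -0.079 m and y of muntin in the frame of tray between 0.013 and 0.019 m); the robot touches nothing.
It fails at once if one of the other things on the bench is pushed from its place (more than 30 mm) (distance of any of offcut, water_bottle, tape_roll, try_square, pencil, sanding_block from where it was at the start of the episode above 0.03 m).
It fails at once if a joint is forced: a rail is pressed on the muntin or a stile with more than 45 N (contact force between any of rail_wide, rail_narrow and muntin above 45 N or contact force between any of rail_wide, rail_narrow and stile_red above 45 N or contact force between any of rail_wide, rail_narrow and stile_blue above 45 N).
It also fails if it takes over 72 s, if anything falls off the work surface, if the arm or the gripper's body presses on something with over 40 N, if the wrist force passes 120 N, or if a joint passes its speed limit or range.

## Robot

A 6-joint arm with a two-finger parallel gripper is mounted at the origin on the work surface. World frame = base frame: x ahead of the robot, y to its left, z up, the work surface at z = 0. Lengths are in mm, angles in degrees, forces in N, time in s.
With the tool pointing down it reaches from about 350 to 850 mm from the base axis. Payload 8.1 kg.
Tool frame: the origin (TCP) lies midway between the tips of the shut fingers; the grasp point (between the pads) lies 19 mm behind it; y points along the fingers, x is the direction in which the jaws open and shut, and the axes are right-handed (so a half turn about y gives the same grasp; the last joint's range is limited). The gripper opens to 85 mm and grips with 20 to 120 N. Pads are 22 mm wide; open, the fingers measure 114 mm over their backs; the gripper's body (76 mm by 85 mm) begins 54 mm behind the grasp point. The pads swing forward as they close: fully open they stand 13 mm farther back than shut.
Start: joints at [62.143, 7.471, 85.268, -0, 87.261, -4.893], TCP at [234.073, 552.463, 231.292] pointing down, gripper open.
Joint ranges: [-169.43, 169.43], [-51.17, 129.36], [1.28, 143.12], [-76.62, 256.62], [0, 156.53], [-152.29, 152.29]. Speed limits (degrees/s): [136.94, 136.94, 159.86, 180, 180, 180].

## Interface

Orientations are given as [roll, pitch, yaw] about the fixed x, y, z axes, in that order (R = Rz(yaw) Ry(pitch) Rx(roll)).
In Python, from bench import r gives the robot as it stands.
- The arm moves only by the tool move_arm, never from a script. Its arguments are lists of equal length, an entry for each row: "linear": the shift along the tool's x, y, z normalised to -1 to 1, where 1 is 300 mm, a list of three; "twist": the turn, a rotation vector about the tool's x, y, z normalised to -1 to 1, where 1 is pi/2 rad, a list of three; "hand": the opening, from -1 (shut) to 1 (fully open). A call has 1 to 12 rows; each row is the pose to reach, as a shift and turn from the pose measured when the call began, along the tool's axes at that moment; what a row does not reach only later rows make up. A row lasts 1/12 s, in which the tool goes at most 41.7 mm and 7.16 degrees, less where a joint would pass 70% of its speed; a pose out of reach is approached as far as the arm can. A call with a number of a shift or a turn outside -1 to 1 is refused whole. A call with a gripper value outside its range is refused whole. The fingers move at their own pace and stop on an object; "force" is the grip in N (left out, the last holds). Time passes only in rows, so rows that repeat a pose let the fingers close. It gives the time, the measured TCP pose, the force and the opening at its end, in the units of the state.
- r.sense(): the state, without advancing time (a new reading comes with each control period).
- r.snapshot(name): name is "side" or "top" or "wrist"; returns a dict with "frame" (384x512x3 uint8, red, green, blue), "range_z" (384x512 float32, mm along the optical axis (not along the pixel's ray), 0 where there is no reading), "intrinsics" (3x3 intrinsics, pixels), "R" (3x3) and "t" (3): a world point X has camera coordinates R X + t; the wrist camera has in their place "hand_eye" (4x4, takes a point from camera to tool coordinates, whose origin is the TCP and whose axes are the tool frame's). Camera axes: x right, y down, z forward; pixel columns grow to the right and rows downward; lengths in mm; the calibration is good to about 2 mm. A picture is of the moment at which its call begins: read the wrist's pose just before it.
- r.hand_in(): hands the job in, once; it reports no verdict.
The state is a dict: "time": time; "joint_pos": joint angles; "qd": joint speeds; "joint_efforts": joint torques, N m; "tool_pos": TCP position; "tcp_rot": TCP orientation; "ft_force": force on the tool from outside, world axes, zero at the start; "wrist_torque": the same for the moment, N m; "finger_gap": finger opening in mm.
Only numpy, scipy, OpenCV 4.12 (cv2) and the standard library are available. Lean on these libraries where they do the work, as an engineer would, in place of code of your own. Each camera call takes 0.05 s, during which the arm holds its last target. There are 200 camera calls.

## Working session

There is one attempt and no reset: what is moved stays moved. The work goes in short steps, Python scripts to look and compute and a tool call to move; the robot and the scene stay as the last step left them, time stands still between calls to the robot, and variables do not carry over. Pictures are saved under pics/ and viewed, on a budget of 10 in all, crops included, one or two more only if the job needs it, and the job is handed in when it is done.

Besides the shell and the picture viewer there is one more tool, called by a JSON object that holds its "fn" and its "kwargs", one argument or row to a line. move_arm: Moves the arm, as the interface text tells. Scaled input: -1 to 1 covers 300 mm each way for a shift and pi/2 rad each way for a turn. Its arguments: {"type":"object","properties":{"linear":{"type":"array","items":{"type":"array","items":{"type":"number","minimum":-1,"maximum":1}}},"twist":{"type":"array","items":{"type":"array","items":{"type":"number","minimum":-1,"maximum":1}}},"hand":{"type":"array","items":{"type":"number"}},"force":{"type":"number"}},"required":["linear","twist","hand"]}

```bash
mkdir -p pics; ls; python3 - <<'E'
from bench import r
import cv2,numpy as np
s=r.sense(); print(s)
ims=[]
for n in("top","side"):
    c=r.snapshot(n); np.savez(f"{n}0.npz",**c)
    cv2.imwrite(f"pics/{n}0.png",cv2.cvtColor(c["frame"],cv2.COLOR_RGB2BGR))
    print(n,c["intrinsics"].tolist(),c["R"].round(4).tolist(),c["t"].round(1).tolist(),(c["range_z"]>0).mean())
E
```

```text
pics
{'time': 0.0, 'joint_pos': array([ 6.21409107e+01,  7.51320822e+00,  8.53290469e+01, -4.44159647e-05,
        8.72616337e+01, -4.89306036e+00]), 'qd': array([-0.00213593,  0.05992594, -0.01391328, -0.06968236, -0.00400161,
        0.00106189]), 'joint_efforts': array([-1.05841405e-04, -5.69388199e+01, -5.00559890e+01, -2.20665838e-04,
        1.45754145e-02, -4.71458043e-05]), 'tool_pos': array([233.83541031, 551.9671076 , 230.26646448]), 'tcp_rot': array([-89.99118286,   0.10351401,  67.0339812 ]), 'ft_force': array([-0.29403234,  0.35058793,  0.77641474]), 'wrist_torque': array([-0.04205264,  0.0996795 , -0.00779492]), 'finger_gap': 85.47151993049015}
top [[395.24907941280725, 0.0, 262.97386054573246], [0.0, 395.24907941280725, 197.8679979376272], [0.0, 0.0, 1.0]] [[0.0009, -0.9999, -0.0163], [-0.995, 0.0007, -0.0997], [0.0997, 0.0163, -0.9949]] [-12.7, 500.0, 1085.4] 0.9961751302083334
side [[365.44772275475697, 0.0, 259.6496831221797], [0.0, 365.44772275475697, 192.16770856672937], [0.0, 0.0, 1.0]] [[0.9652, -0.2613, -0.0061], [-0.1839, -0.6623, -0.7263], [0.1857, 0.7022, -0.6874]] [-504.6, 106.9, 1106.1] 0.9958394368489584
```

View pics/top0.png

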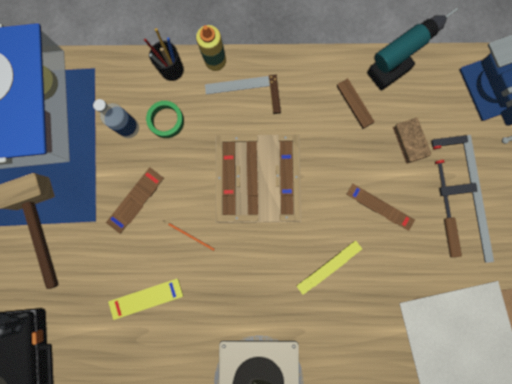

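View pics/side0.png

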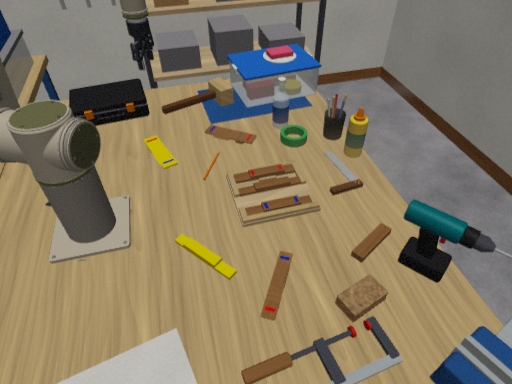

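Top view: tray at px (258,178). Candidates for the rails:
- Brown, marked, wide, at (135,200), red end at (152,177) → rail_wide.
- Brown, marked, slim, at (380,207), red end at (406,222), blue at (356,191) → rail_narrow.
- Yellow look-alike at (146,298) and yellow bar at (330,267) → leave alone.
- Plain offcut at (355,103) → leave alone.

I'll measure these next.

```bash
cat > h.py <<'E'
import numpy as np,cv2
from scipy.spatial.transform import Rotation as Ro
def pose(s): return Ro.from_euler('xyz',s["tcp_rot"],degrees=True).as_matrix(),np.array(s["tool_pos"])
def cam(c,s=None):
    """K, camera->world rotation, camera centre"""
    K=np.array(c["intrinsics"])
    if "hand_eye" in c:
        R,p=pose(s);H=np.array(c["hand_eye"]);return K,R@H[:3,:3],R@H[:3,3]+p
    R=np.array(c["R"]);return K,R.T,-R.T@np.array(c["t"])
def ray(cm,uv,z):
    K,R,o=cm;uv=np.atleast_2d(uv).astype(float)
    d=np.c_[uv,np.ones(len(uv))]@np.linalg.inv(K).T@R.T
    return o+d*((z-o[2])/d[:,2])[:,None]
def masks(f):
    h=cv2.cvtColor(f,cv2.COLOR_RGB2HSV).astype(int);H,S,V=h[...,0],h[...,1],h[...,2]
    red=((H<6)|(H>174))&(S>150)&(V>90)
    blue=(H>108)&(H<130)&(S>120)&(V>70)
    brown=(H>=5)&(H<20)&(S>70)&(V<150)
    return red,blue,brown
def blobs(m,amin):
    cs,_=cv2.findContours(m.astype(np.uint8),cv2.RETR_EXTERNAL,cv2.CHAIN_APPROX_NONE)
    return [c for c in cs if cv2.contourArea(c)>=amin]
def rect(cm,c,z):
    p=ray(cm,c[:,0],z)[:,:2].astype(np.float32);(x,y),(w,h),a=cv2.minAreaRect(p)
    if w<h:w,h,a=h,w,a+90
    return [round(float(v),1) for v in(x,y,w,h,(a+90)%180-90)]
E
python3 - <<'E'
from h import *
c=dict(np.load("top0.npz"));cm=cam(c);print("cam",cm[2])
f=c["frame"];red,blue,br=masks(f)
for n,m,a in(("red",red,4),("blue",blue,4)):
    for b in blobs(m,a):
        px=b[:,0].mean(0)
        if 100<px[0]<420 and 80<px[1]<240: print(n,px.round(1),ray(cm,px,20)[0].round(0))
m=cv2.morphologyEx((br|red|blue).astype(np.uint8),cv2.MORPH_OPEN,np.ones((3,3)))
for b in blobs(m,150):
    px=b[:,0].mean(0)
    if 100<px[0]<430 and 60<px[1]<250: print("brown",px.round(0),rect(cm,b,20), rect(cm,b,32))
Z=c["range_z"]
for p in [(135,200),(380,207),(268,178),(252,178),(229,175),(355,103)]:
    u,v=p;q=cm[2]+cm[1]@(np.linalg.inv(cm[0])@[u,v,1])*Z[v,u];print(p,q.round(1))
w=None
from bench import r
s=r.sense();c=r.snapshot("wrist");print(np.round(c["hand_eye"],3).tolist(),c["intrinsics"].round(1).tolist())
cv2.imwrite("pics/crop.png",cv2.resize(cv2.cvtColor(f[120:250,95:425],cv2.COLOR_RGB2BGR),None,fx=2.4,fy=2.4,interpolation=2))
E
```

```text
cam [ 389.33854104  -30.72344944 1129.5121232 ]
red [405.2 221.2] [ 435. -409.   20.]
red [228.  191.5] [519.  86.  20.]
red [151.5 177.5] [559. 305.  20.]
red [228. 157.] [618.  87.  20.]
blue [116.5 221.8] [433. 401.  20.]
blue [286.5 191. ] [520. -79.  20.]
blue [355.9 191.8] [ 517. -274.   20.]
blue [285.7 156.3] [619. -77.  20.]
brown [287. 204.] [483.2, -78.8, 56.7, 36.5, -0.4] [482.1, -78.3, 56.1, 36.1, -0.4]
brown [385. 210.] [467.7, -353.5, 172.6, 44.0, 59.2] [466.8, -350.0, 170.7, 43.5, 59.2]
brown [136. 198.] [502.3, 346.2, 183.7, 63.6, -36.6] [501.0, 342.1, 181.7, 63.0, -36.6]
brown [286. 174.] [570.0, -77.8, 83.4, 39.7, -0.4] [568.1, -77.3, 82.5, 39.3, -0.4]
brown [252. 177.] [558.2, 19.2, 212.9, 32.8, 1.6] [556.4, 18.7, 210.6, 32.4, 1.6]
brown [229. 178.] [558.3, 85.2, 213.2, 40.3, 1.5] [556.5, 84.0, 210.9, 39.9, 1.5]
brown [286. 147.] [646.5, -78.2, 40.7, 40.0, -0.2] [643.7, -77.7, 40.3, 39.6, -0.2]
brown [411. 141.] [664.1, -434.6, 128.0, 83.7, 19.1] [661.1, -430.2, 126.6, 82.8, 19.1]
brown [355. 104.] [773.7, -275.9, 154.5, 47.2, 29.3] [769.6, -273.2, 152.8, 46.7, 29.3]
brown [275.  94.] [803.7, -45.8, 120.9, 28.7, 7.3] [799.3, -45.6, 119.6, 28.4, 7.3]
(135, 200) [494.7 350.4  19.7]
(380, 207) [ 474.8 -341.4   16.7]
(268, 178) [558.7 -26.7   9. ]
(252, 178) [554.9  18.   34.8]
(229, 175) [564.5  83.2  28.8]
(355, 103) [ 775.3 -277.6   18.9]
[[1.0, -0.0, -0.001, -0.774], [0.001, -0.269, 0.963, -143.214], [-0.0, -0.963, -0.269, 68.822], [0.0, 0.0, 0.0, 1.0]] [[315.6, 0.0, 259.3], [0.0, 315.6, 194.4], [0.0, 0.0, 1.0]]
```

View pics/crop.png

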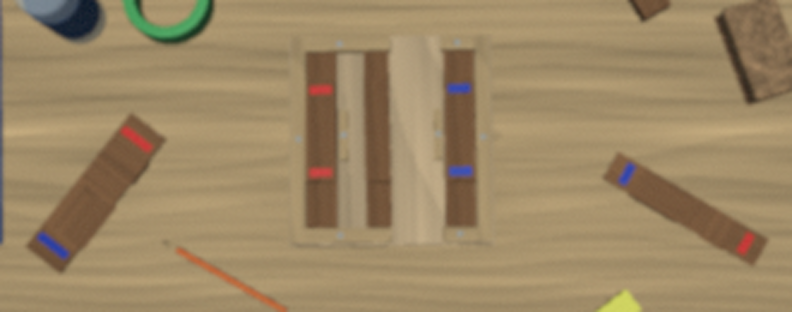

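The crop confirms the choice: rail_wide on the left (blue end lower-left, red end upper-right) and rail_narrow on the right. The joint 6 range means each rail has to be turned and regrasped on the way. First I move above rail_wide.

{"fn": "move_arm", "kwargs": {
  "linear": [
    [-0.245, 0.267, -0.967],
    [-0.245, 0.267, -0.967],
    [-0.245, 0.267, -0.967],
    [-0.245, 0.267, -0.967],
    [-0.245, 0.267, -0.967],
    [-0.245, 0.267, -0.967],
    [-0.245, 0.267, -0.967],
    [-0.245, 0.267, -0.967],
    [-0.245, 0.267, -0.967],
    [-0.245, 0.267, -0.967],
    [-0.245, 0.267, -0.967],
    [-0.245, 0.267, -0.967]
  ],
  "twist": [
    [0, 0.159, 0],
    [0, 0.159, 0],
    [0, 0.159, 0],
    [0, 0.159, 0],
    [0, 0.159, 0],
    [0, 0.159, 0],
    [0, 0.159, 0],
    [0, 0.159, 0],
    [0, 0.159, 0],
    [0, 0.159, 0],
    [0, 0.159, 0],
    [0, 0.159, 0]
  ],
  "hand": [1, 1, 1, 1, 1, 1, 1, 1, 1, 1, 1, 1],
  "force": 40
}}

```text
time: 1.15
tool_pos: [471.5, 372.2, 150.9]
tcp_rot: [-90.0, 0.0, 52.8]
ft_force: [0.1, -0.2, 0.3]
finger_gap: 85.2
```

```bash
cat >> h.py <<'E'
def go(s,x,y,z,yaw):
    """shift and turn numbers for move_arm from the sensed pose to TCP x,y,z and upright tool yaw"""
    R,p=pose(s); T=Ro.from_euler('xyz',[-90,0,yaw],degrees=True).as_matrix()
    l=R.T@(np.array([x,y,z])-p)/300; w=Ro.from_matrix(R.T@T).as_rotvec()/(np.pi/2)
    print("GO",[x,y,z,yaw],"lin",l.round(4).tolist(),"tw",w.round(4).tolist())
def look(n,view=True):
    from bench import r
    s=r.sense();c=r.snapshot("wrist")
    cv2.imwrite(f"pics/{n}.png",cv2.cvtColor(c["frame"],cv2.COLOR_RGB2BGR)); np.savez(n+".npz",**c)
    return s,c,cam(c,s)
def rail(c,cm,near,z=20):
    """rail centre, yaw of its y axis, from the brown blob holding world point near, and its marks"""
    red,blue,br=masks(c["frame"])
    m=cv2.morphologyEx((br|red|blue).astype(np.uint8),cv2.MORPH_CLOSE,np.ones((5,5)))
    m=cv2.morphologyEx(m,cv2.MORPH_OPEN,np.ones((5,5)))
    for b in blobs(m,1500):
        q=rect(cm,b,z)
        if np.hypot(q[0]-near[0],q[1]-near[1])<60: print("rail rect",q)
    for n,k in(("red",red),("blue",blue)):
        for b in blobs(k,60):
            p=ray(cm,b[:,0].mean(0),z)[0]
            if np.hypot(*(p[:2]-near))<140: print(n,rect(cm,b,z))
E
python3 - <<'E'
from h import *
s,c,cm=look("w1");print(s["time"],s["tool_pos"],s["tcp_rot"],s["finger_gap"],s["ft_force"])
rail(c,cm,(496,353))
E
```

```text
1.15 [471.47472821 372.1953194  150.89660251] [-9.00022835e+01  4.68396496e-02  5.28024953e+01] 85.16432518576188 [ 0.08676541 -0.24906597  0.33104662]
rail rect [497.1, 351.7, 198.5, 51.0, -37.1]
red [560.7, 303.7, 41.7, 9.0, 52.8]
blue [434.3, 399.5, 41.2, 9.3, 52.8]
```

View pics/w1.png

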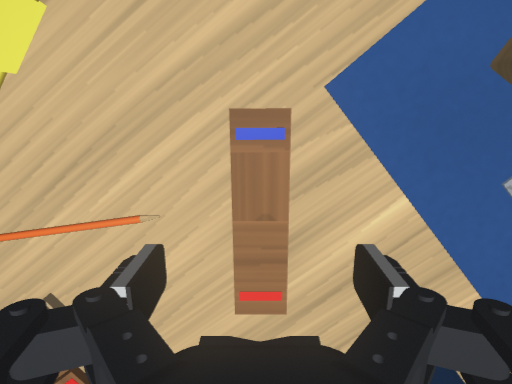

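The close view shows rail_wide at px (262,210), blue end up and red end down. The rect of 198×51 mm matches its size. Descending to grasp it at its y = -30.

{"fn": "move_arm", "kwargs": {
  "linear": [
    [-0.0025, 0.3, -0.01],
    [-0.0025, 0.48, -0.01],
    [-0.0025, 0.497, -0.01],
    [-0.0025, 0.497, -0.01],
    [-0.0025, 0.497, -0.01],
    [-0.0025, 0.497, -0.01],
    [-0.0025, 0.497, -0.01],
    [-0.0025, 0.497, -0.01],
    [-0.0025, 0.497, -0.01],
    [-0.0025, 0.497, -0.01],
    [-0.0025, 0.497, -0.01],
    [-0.0025, 0.497, -0.01]
  ],
  "twist": [
    [0, 0, 0],
    [0, 0, 0],
    [0, 0, 0],
    [0, 0, 0],
    [0, 0, 0],
    [0, 0, 0],
    [0, 0, 0],
    [0, 0, 0],
    [0, 0, 0],
    [0, 0, 0],
    [0, 0, 0],
    [0, 0, 0]
  ],
  "hand": [1, 1, 1, 1, 1, 1, -1, -1, -1, -1, -1, -1],
  "force": 40
}}

```text
time: 2.2
tool_pos: [475.3, 371.4, 5.2]
tcp_rot: [-90.1, -0.2, 52.8]
ft_force: [-0.8, 0.3, 7.0]
finger_gap: 50.9
```

```bash
python3 - <<'E'
from h import *
from bench import r
s=r.sense();print(s["tool_pos"],s["finger_gap"],s["ft_force"])
go(s,480,360,60,58)
go(s,525,215,60,85)
E
```

```text
[475.32006827 371.37518665   5.17694434] 50.87274186974788 [-0.79174842  0.30618123  7.00264414]
GO [480, 360, 60, 58] lin [-0.02, -0.1828, -0.0357] tw [0.0012, -0.0574, 0.0027]
GO [525, 215, 60, 85] lin [-0.3145, -0.1833, -0.4472] tw [0.0018, -0.3574, 0.0024]
```

{"fn": "move_arm", "kwargs": {
  "linear": [
    [0, -0.09, 0],
    [0, -0.1833, 0],
    [-0.1, -0.1833, -0.15],
    [-0.2, -0.1833, -0.3],
    [-0.3145, -0.1833, -0.4472],
    [-0.3145, -0.1833, -0.4472],
    [-0.3145, -0.1833, -0.4472],
    [-0.3145, -0.1833, -0.4472],
    [-0.3145, -0.1833, -0.4472],
    [-0.3145, -0.1833, -0.4472]
  ],
  "twist": [
    [0, 0, 0],
    [0, -0.05, 0],
    [0, -0.1, 0],
    [0, -0.2, 0],
    [0, -0.3, 0],
    [0.002, -0.3574, 0.002],
    [0.002, -0.3574, 0.002],
    [0.002, -0.3574, 0.002],
    [0.002, -0.3574, 0.002],
    [0.002, -0.3574, 0.002]
  ],
  "hand": [-1, -1, -1, -1, -1, -1, -1, -1, -1, -1]
}}

```text
time: 3.03
tool_pos: [525.1, 216.1, 60.7]
tcp_rot: [-90.0, -0.1, 84.9]
ft_force: [-0.2, 0.6, -1.4]
finger_gap: 51.1
```

```bash
python3 - <<'E'
from h import *
s,c,cm=look("w2");print(s["tool_pos"],s["tcp_rot"],s["finger_gap"],s["ft_force"],s["wrist_torque"])
rail(c,cm,(555,213),75)
go(s,525,215,5,85)
E
```

```text
[525.12866459 216.06781393  60.71059559] [-90.04382097  -0.09242209  84.8880882 ] 51.14284549251873 [-0.17217501  0.56077445 -1.38039885] [-0.02395979  0.03730172  0.08420909]
red [503.3, 117.9, 19.8, 7.8, -89.1]
blue [475.1, 220.2, 42.3, 9.8, 84.9]
GO [525, 215, 5, 85] lin [-0.0039, 0.1857, 0.0003] tw [0.0005, -0.0012, 0.001]
```

{"fn": "move_arm", "kwargs": {
  "linear": [
    [-0.004, 0.1, 0],
    [-0.004, 0.17, 0],
    [-0.004, 0.182, 0],
    [-0.004, 0.182, 0],
    [-0.004, 0.182, 0],
    [-0.004, 0.182, 0],
    [-0.004, 0.182, 0],
    [-0.004, 0.182, 0],
    [-0.004, 0.182, 0],
    [-0.004, 0.182, 0],
    [-0.004, 0.05, 0],
    [-0.004, -0.05, 0]
  ],
  "twist": [
    [0, 0, 0],
    [0, 0, 0],
    [0, 0, 0],
    [0, 0, 0],
    [0, 0, 0],
    [0, 0, 0],
    [0, 0, 0],
    [0, 0, 0],
    [0, 0, 0],
    [0, 0, 0],
    [0, 0, 0],
    [0, 0, 0]
  ],
  "hand": [-1, -1, -1, -1, -1, 1, 1, 1, 1, 1, 1, 1]
}}

```text
time: 4.08
tool_pos: [523.0, 214.5, 74.8]
tcp_rot: [-89.8, 0.0, 84.9]
ft_force: [1.6, 1.0, 0.6]
finger_gap: 85.4
```

```bash
python3 - <<'E'
from h import *
from bench import r
s=r.sense();print(s["tool_pos"],s["finger_gap"],s["ft_force"])
go(s,545,2,170,90)
E
```

```text
[523.03670995 214.45169554  74.83489283] 85.4211109076897 [1.60647679 1.04990362 0.62956381]
GO [545, 2, 170, 90] lin [-0.6991, -0.3175, -0.1342] tw [-0.0024, -0.0562, -0.0001]
```

{"fn": "move_arm", "kwargs": {
  "linear": [
    [-0.699, -0.317, -0.134],
    [-0.699, -0.317, -0.134],
    [-0.699, -0.317, -0.134],
    [-0.699, -0.317, -0.134],
    [-0.699, -0.317, -0.134],
    [-0.699, -0.317, -0.134],
    [-0.699, -0.317, -0.134],
    [-0.699, -0.317, -0.134],
    [-0.699, -0.317, -0.134],
    [-0.699, -0.317, -0.134]
  ],
  "twist": [
    [-0.002, -0.056, 0],
    [-0.002, -0.056, 0],
    [-0.002, -0.056, 0],
    [-0.002, -0.056, 0],
    [-0.002, -0.056, 0],
    [-0.002, -0.056, 0],
    [-0.002, -0.056, 0],
    [-0.002, -0.056, 0],
    [-0.002, -0.056, 0],
    [-0.002, -0.056, 0]
  ],
  "hand": [1, 1, 1, 1, 1, 1, 1, 1, 1, 1]
}}

```text
time: 4.92
tool_pos: [544.3, 3.1, 168.9]
tcp_rot: [-89.9, -0.0, 90.0]
ft_force: [-0.4, 0.6, -0.5]
finger_gap: 85.2
```

```bash
python3 - <<'E'
from h import *
s,c,cm=look("w3");print(s["time"],s["tool_pos"],s["tcp_rot"])
red,blue,br=masks(c["frame"])
for n,m in(("red",red),("blue",blue)):
    for b in blobs(m,30): print(n,b[:,0].mean(0).round(0),rect(cm,b,32))
m=cv2.morphologyEx((br|red|blue).astype(np.uint8),cv2.MORPH_CLOSE,np.ones((5,5)))
for b in blobs(m,400):print("brown",b[:,0].mean(0).round(0),rect(cm,b,32),rect(cm,b,22))
E
```

```text
4.9167 [544.30795697   3.10504357 168.90455871] [-8.98786048e+01 -1.96420899e-02  9.00395569e+01]
red [458. 266.] [625.9, 197.5, 40.7, 9.9, 84.8]
red [342. 258.] [616.8, 83.6, 22.9, 9.6, -90.0]
red [351. 157.] [518.8, 84.3, 26.1, 9.9, -90.0]
blue [177. 259.] [618.5, -77.9, 24.0, 8.6, -90.0]
blue [168. 159.] [520.2, -79.2, 25.5, 9.0, -90.0]
blue [496. 106.] [474.1, 205.3, 27.6, 9.4, 84.6]
brown [314. 188.] [557.7, 52.3, 206.1, 98.9, 0.7] [560.6, 54.1, 213.4, 102.4, 0.7]
brown [473. 185.] [549.7, 199.4, 191.6, 61.5, -5.7] [552.3, 206.4, 198.4, 63.7, -5.7]
brown [179. 208.] [584.5, -75.2, 290.4, 60.1, -4.1] [588.4, -78.0, 300.7, 62.3, -4.1]
```

View pics/w3.png

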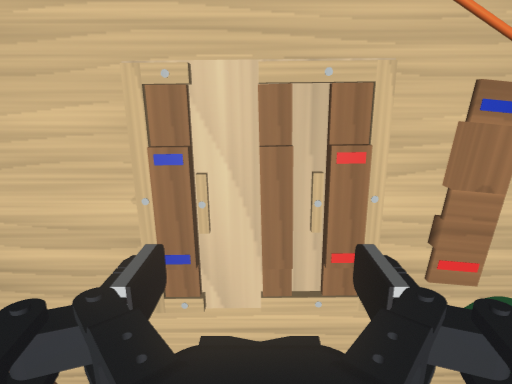

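The wrist view shows the open lap ends nearest the robot at the image top. The muntin is at px x≈277, the stiles at x≈170 and 350, cleats at (203,202) and (318,202), and side-fence screws at (145,201) and (375,200). Now I measure the edges and the tray frame.

```bash
python3 - <<'E'
from h import *
c=dict(np.load("w3.npz"))
s=dict(tool_pos=[544.308,3.105,168.905],tcp_rot=[-89.8786,-.01964,90.04]);cm=cam(c,s)
for uv in [(145,201),(375,200),(165,73),(329,72),(184,306),(318,304)]: print("screw",uv,ray(cm,uv,24)[0].round(1)[:2])
g=cv2.GaussianBlur(cv2.cvtColor(c["frame"],cv2.COLOR_RGB2GRAY),(3,3),0).astype(float)
for v in (120,155,190,225):
    d=g[v,2:]-g[v,:-2];k=[i+1 for i in range(1,len(d)-1) if abs(d[i])>14 and abs(d[i])>=abs(d[i-1]) and abs(d[i])>abs(d[i+1]) and 110<i<410]
    z=22 if v<140 else 32
    print(v,[(u,int(d[u-1]),round(float(ray(cm,(u,v),z)[0][1]),1),round(float(ray(cm,(u,v),24)[0][1]),1)) for u in k],ray(cm,(260,v),z)[0][0].round(0))
for u in (170,350,278):
    d=g[2:,u]-g[:-2,u];k=[i+1 for i in range(1,len(d)-1) if abs(d[i])>10 and abs(d[i])>=abs(d[i-1]) and abs(d[i])>abs(d[i+1]) and 50<i<320]
    print(u,[(v,int(d[v-1]),round(float(ray(cm,(u,v),24)[0][0]),1),round(float(ray(cm,(u,v),32)[0][0]),1)) for v in k])
E
```

```text
screw (145, 201) [ 561.8 -106.5]
screw (375, 200) [560.7 112.6]
screw (165, 73) [447.4 -78.4]
screw (329, 72) [446.5  62.1]
screw (184, 306) [676.9 -76.6]
screw (318, 304) [674.4  64. ]
120 [(145, -66, -100.0, -99.3), (148, 23, -97.3, -96.6), (187, -27, -62.3, -61.9), (190, 92, -59.6, -59.2), (258, -44, 1.3, 1.3), (292, 44, 31.7, 31.5), (327, -75, 63.1, 62.7), (330, 36, 65.8, 65.3), (372, 64, 103.4, 102.7)] 487.0
155 [(147, -48, -97.6, -100.4), (153, -21, -92.2, -94.9), (182, 17, -66.4, -68.4), (188, -36, -61.0, -62.9), (192, 82, -57.5, -59.2), (259, -44, 2.2, 2.2), (293, 44, 32.5, 33.3), (326, -83, 61.9, 63.5), (331, 40, 66.3, 68.1), (371, 41, 101.9, 104.8)] 517.0
190 [(151, -45, -96.9, -99.8), (190, -39, -61.1, -63.0), (195, 75, -56.5, -58.2), (206, -37, -46.4, -47.8), (208, 52, -44.6, -46.0), (260, -44, 3.1, 3.1), (292, 42, 32.5, 33.3), (310, -50, 49.0, 50.3), (313, 42, 51.8, 53.2), (324, -86, 61.8, 63.5), (329, 43, 66.4, 68.3), (368, 41, 102.2, 105.1)] 549.0
225 [(155, -42, -96.3, -99.1), (193, -36, -60.3, -62.1), (197, 82, -56.5, -58.2), (208, -37, -46.1, -47.5), (210, 50, -44.2, -45.5), (261, -44, 4.1, 4.1), (292, 41, 33.4, 34.3), (309, -56, 49.5, 50.9), (312, 41, 52.4, 53.8), (323, -82, 62.8, 64.5), (327, 42, 66.6, 68.4), (365, 43, 102.5, 105.4)] 583.0
170 [(83, -53, 455.5, 456.0), (145, -26, 508.7, 507.8), (147, 17, 510.5, 509.5), (153, -15, 516.0, 514.9), (165, 11, 527.1, 525.6), (254, -26, 617.1, 613.2), (264, 21, 628.1, 623.9), (299, 60, 668.5, 663.1)]
350 [(58, 11, 435.4, 436.5), (81, -59, 453.8, 454.4), (143, -25, 506.8, 506.0), (146, 21, 509.5, 508.6), (297, 60, 666.0, 660.7)]
278 [(82, -38, 454.6, 455.2), (144, -25, 507.8, 506.9), (147, 17, 510.5, 509.5), (298, 58, 667.2, 661.9), (315, 12, 687.8, 681.9)]
```

{"fn": "move_arm", "kwargs": {
  "linear": [
    [0, 0.2, -0.069],
    [0, 0.36, -0.069],
    [0, 0.47, -0.069],
    [0, 0.526, -0.069],
    [0, 0.526, -0.069],
    [0, 0.526, -0.069],
    [0.01, 0.526, -0.069],
    [0.015, 0.526, -0.069],
    [0.02, 0.526, -0.069],
    [0.023, 0.526, -0.069],
    [0.023, 0.526, -0.069]
  ],
  "twist": [
    [-0.001, -0.0046, 0],
    [-0.001, -0.0046, 0],
    [-0.001, -0.0046, 0],
    [-0.001, -0.0046, 0],
    [-0.001, -0.0046, 0],
    [-0.001, -0.0046, 0],
    [-0.001, -0.0046, 0],
    [-0.001, -0.0046, 0],
    [-0.001, -0.0046, 0],
    [-0.001, -0.0046, 0],
    [-0.001, -0.0046, 0]
  ],
  "hand": [1, 1, 1, 1, 1, 1, 1, 1, 1, 1, 1]
}}

```text
time: 5.88
tool_pos: [565.5, 10.6, 12.4]
tcp_rot: [-90.1, -0.0, 90.5]
ft_force: [-0.2, -0.0, 0.1]
finger_gap: 85.4
```

{"fn": "move_arm", "kwargs": {
  "linear": [
    [0.003, 0, 0],
    [0.006, 0, 0],
    [0.009, 0, 0],
    [0.009, 0, 0]
  ],
  "twist": [
    [0, 0, 0],
    [0, 0, 0],
    [0, 0, 0],
    [0, 0, 0]
  ],
  "hand": [1, 1, 1, 1]
}}

```text
time: 6.22
tool_pos: [565.5, 13.4, 12.5]
tcp_rot: [-90.1, -0.0, 90.5]
ft_force: [0.4, 0.0, 0.1]
finger_gap: 85.2
```

{"fn": "move_arm", "kwargs": {
  "linear": [
    [0.003, 0, 0],
    [0.006, 0, 0],
    [0.006, 0, 0]
  ],
  "twist": [
    [0, 0, 0],
    [0, 0, 0],
    [0, 0, 0]
  ],
  "hand": [1, 1, 1]
}}

```text
time: 6.47
tool_pos: [565.5, 15.3, 12.4]
tcp_rot: [-90.1, -0.0, 90.5]
ft_force: [-0.4, 0.6, -0.8]
finger_gap: 85.5
```

{"fn": "move_arm", "kwargs": {
  "linear": [
    [0.003, 0, 0],
    [0.006, 0, 0],
    [0.006, 0, 0]
  ],
  "twist": [
    [0, 0, 0],
    [0, 0, 0],
    [0, 0, 0]
  ],
  "hand": [1, 1, 1]
}}

```text
time: 6.72
tool_pos: [565.5, 17.3, 12.4]
tcp_rot: [-90.1, -0.0, 90.5]
ft_force: [-0.4, -0.4, -0.3]
finger_gap: 85.5
```

{"fn": "move_arm", "kwargs": {
  "linear": [
    [0.003, 0, 0],
    [0.006, 0, 0],
    [0.006, 0, 0]
  ],
  "twist": [
    [0, 0, 0],
    [0, 0, 0],
    [0, 0, 0]
  ],
  "hand": [1, 1, 1]
}}

```text
time: 6.97
tool_pos: [565.5, 18.8, 12.5]
tcp_rot: [-90.1, 0.0, 90.5]
ft_force: [-0.7, -3.1, 0.2]
finger_gap: 85.5
```

{"fn": "move_arm", "kwargs": {
  "linear": [
    [-0.04, 0, 0],
    [-0.08, 0, 0],
    [-0.093, 0, 0],
    [-0.093, 0, 0],
    [-0.093, 0, 0],
    [-0.093, 0, 0]
  ],
  "twist": [
    [0, 0, 0],
    [0, 0, 0],
    [0, 0, 0],
    [0, 0, 0],
    [0, 0, 0],
    [0, 0, 0]
  ],
  "hand": [1, 1, 1, 1, 1, 1]
}}

```text
time: 7.47
tool_pos: [565.7, -9.2, 12.4]
tcp_rot: [-90.1, 0.0, 90.5]
ft_force: [-0.1, 0.3, 0.3]
finger_gap: 85.3
```

{"fn": "move_arm", "kwargs": {
  "linear": [
    [-0.003, 0, 0],
    [-0.006, 0, 0],
    [-0.006, 0, 0]
  ],
  "twist": [
    [0, 0, 0],
    [0, 0, 0],
    [0, 0, 0]
  ],
  "hand": [1, 1, 1]
}}

```text
time: 7.72
tool_pos: [565.7, -10.9, 12.4]
tcp_rot: [-90.1, 0.0, 90.5]
ft_force: [-0.2, -0.5, -0.3]
finger_gap: 85.6
```

{"fn": "move_arm", "kwargs": {
  "linear": [
    [-0.003, 0, 0],
    [-0.006, 0, 0],
    [-0.006, 0, 0]
  ],
  "twist": [
    [0, 0, 0],
    [0, 0, 0],
    [0, 0, 0]
  ],
  "hand": [1, 1, 1]
}}

```text
time: 7.97
tool_pos: [565.7, -12.2, 12.4]
tcp_rot: [-90.1, -0.0, 90.5]
ft_force: [-0.3, 3.2, 0.9]
finger_gap: 85.2
```

{"fn": "move_arm", "kwargs": {
  "linear": [
    [-0.002, 0, 0],
    [-0.004, 0, 0],
    [-0.004, 0, 0]
  ],
  "twist": [
    [0, 0, 0],
    [0, 0, 0],
    [0, 0, 0]
  ],
  "hand": [1, 1, 1]
}}

```text
time: 8.22
tool_pos: [565.7, -12.2, 12.5]
tcp_rot: [-90.1, -0.1, 90.5]
ft_force: [-0.5, 7.8, 1.9]
finger_gap: 85.6
```

{"fn": "move_arm", "kwargs": {
  "linear": [
    [0, -0.06, 0],
    [0, -0.08, 0],
    [0.1047, -0.08, 0.0015],
    [0.1047, -0.08, 0.0015],
    [0.1047, -0.08, 0.0015],
    [0.1047, -0.04, 0.0015],
    [0.1047, -0.032, 0.0015],
    [0.1047, -0.032, 0.0015],
    [0.1047, -0.032, 0.0015],
    [0.1047, -0.032, 0.0015],
    [0.1047, -0.032, 0.0015],
    [0.1047, -0.032, 0.0015]
  ],
  "twist": [
    [0, 0, 0],
    [0, 0, 0],
    [0, 0, 0],
    [0, 0, 0],
    [0, 0, 0],
    [0, 0, 0],
    [0, 0, 0],
    [0, 0, 0],
    [0, 0, 0],
    [0, 0, 0],
    [0, 0, 0],
    [0, 0, 0]
  ],
  "hand": [1, 1, 0.3, 0.3, 0.3, 0.3, 0.3, -1, -1, -1, -1, -1],
  "force": 25
}}

```text
time: 9.22
tool_pos: [564.4, 18.8, 21.9]
tcp_rot: [-90.0, -0.1, 90.5]
ft_force: [-2.8, -1.4, -1.8]
finger_gap: 29.3
```

{"fn": "move_arm", "kwargs": {
  "linear": [
    [0, 0, 0],
    [0, 0, 0],
    [0, 0, 0]
  ],
  "twist": [
    [0, 0, 0],
    [0, 0, 0],
    [0, 0, 0]
  ],
  "hand": [-1, -1, -1]
}}

```text
time: 9.47
tool_pos: [564.4, 18.8, 22.0]
tcp_rot: [-90.0, -0.1, 90.5]
ft_force: [-1.9, -1.9, -1.1]
finger_gap: 29.2
```

```bash
python3 - <<'E'
from h import *
from bench import r
s=r.sense();print(s["tool_pos"],s["finger_gap"],s["ft_force"],s["tcp_rot"])
E
```

```text
[564.41562014  18.77329193  21.97763207] 29.233268654107764 [-1.92035977 -1.85541719 -1.080653  ] [-90.01598429  -0.12942949  90.49189039]
```

{"fn": "move_arm", "kwargs": {
  "linear": [
    [0.0015, 0, 0],
    [0.0015, 0, 0],
    [0.0015, 0, 0],
    [0.0015, 0, 0],
    [0.0015, 0, 0],
    [0.0015, -0.1, 0],
    [0.2, -0.24, 0],
    [0.35, -0.35, 0.05],
    [0.45, -0.42, 0.1],
    [0.55, -0.427, 0.12],
    [0.66, -0.427, 0.133],
    [0.66, -0.427, 0.133]
  ],
  "twist": [
    [0, 0, 0],
    [0, 0, 0],
    [0, 0, 0],
    [0, 0, 0],
    [0, 0, 0],
    [0, 0, 0],
    [0, 0.08, 0],
    [0, 0.16, 0],
    [0, 0.24, 0],
    [0, 0.32, 0],
    [0, 0.4, 0],
    [0, 0.48, 0]
  ],
  "hand": [-1, -1, 0.2, 0.2, 0.2, 0.2, 1, 1, 1, 1, 1, 1],
  "force": 40
}}

```text
time: 10.47
tool_pos: [522.9, 219.3, 152.9]
tcp_rot: [-90.0, -0.3, 48.4]
ft_force: [0.3, -0.3, 0.4]
finger_gap: 85.3
```

```bash
python3 - <<'E'
from h import *
from bench import r
s=r.sense();print(s["tool_pos"],s["finger_gap"],s["ft_force"],s["tcp_rot"])
go(s,523,217,150,-30);go(s,523,217,150,-40)
E
```

```text
[522.89595573 219.32296526 152.94369156] 85.26019125562787 [ 0.30782413 -0.29981764  0.44659102] [-89.9917493   -0.32155522  48.40484225]
GO [523, 217, 150, -30] lin [-0.0056, 0.0098, -0.0054] tw [-0.0025, 0.8712, 0.0029]
GO [523, 217, 150, -40] lin [-0.0056, 0.0098, -0.0054] tw [-0.0028, 0.9823, 0.0028]
```

{"fn": "move_arm", "kwargs": {
  "linear": [
    [-0.006, 0.01, -0.005],
    [-0.006, 0.01, -0.005],
    [-0.006, 0.01, -0.005],
    [-0.006, 0.01, -0.005],
    [-0.006, 0.01, -0.005],
    [-0.006, 0.01, -0.005],
    [-0.006, 0.01, -0.005],
    [-0.006, 0.01, -0.005],
    [-0.006, 0.01, -0.005],
    [-0.006, 0.01, -0.005],
    [-0.006, 0.01, -0.005],
    [-0.006, 0.01, -0.005]
  ],
  "twist": [
    [0, 0.982, 0],
    [0, 0.982, 0],
    [0, 0.982, 0],
    [0, 0.982, 0],
    [0, 0.982, 0],
    [0, 0.982, 0],
    [0, 0.982, 0],
    [0, 0.982, 0],
    [0, 0.982, 0],
    [0, 0.982, 0],
    [0, 0.982, 0],
    [0, 0.982, 0]
  ],
  "hand": [1, 1, 1, 1, 1, 1, 1, 1, 1, 1, 1, 1]
}}

```text
time: 11.47
tool_pos: [523.1, 217.2, 150.2]
tcp_rot: [-89.6, -0.0, -37.6]
ft_force: [0.3, 0.5, -0.9]
finger_gap: 85.3
```

{"fn": "move_arm", "kwargs": {
  "linear": [
    [0, 0, 0],
    [0, 0, 0],
    [0, 0, 0],
    [0, 0, 0],
    [0, 0, 0],
    [0, 0, 0],
    [0, 0, 0],
    [0, 0, 0],
    [0, 0, 0],
    [0, 0, 0]
  ],
  "twist": [
    [0, 0.644, 0],
    [0, 0.644, 0],
    [0, 0.644, 0],
    [0, 0.644, 0],
    [0, 0.644, 0],
    [0, 0.644, 0],
    [0, 0.644, 0],
    [0, 0.644, 0],
    [0, 0.644, 0],
    [0, 0.644, 0]
  ],
  "hand": [1, 1, 1, 1, 1, 1, 1, 1, 1, 1]
}}

```text
time: 12.3
tool_pos: [523.2, 217.3, 150.4]
tcp_rot: [-89.8, 0.3, -95.4]
ft_force: [0.1, -0.6, -0.1]
finger_gap: 85.5
```

```bash
cat >> h.py <<'E'
def grasp(s,c,cm,near,z,down=5):
    """rail from its two marks on plane z; print centre and the move to its y=-30"""
    red,blue,_=masks(c["frame"]);P={}
    for n,k in(("red",red),("blue",blue)):
        for b in blobs(k,60):
            q=rect(cm,b,z)
            if np.hypot(q[0]-near[0],q[1]-near[1])<110 and q[2]<46: P[n]=np.array(q[:2]);print(n,q)
    d=P["red"]-P["blue"];L=np.hypot(*d);d/=L;cen=(P["red"]+P["blue"])/2;yaw=np.degrees(np.arctan2(d[1],d[0]))-90
    g=cen-30*d;print("centre",cen.round(1),"marks apart",L.round(1),"yaw",yaw.round(2),"grasp",g.round(1));return g,yaw
E
python3 - <<'E'
from h import *
s,c,cm=look("w4");print(s["tool_pos"],s["finger_gap"],s["tcp_rot"])
rail(c,cm,(553,213));g,yaw=grasp(s,c,cm,(553,213),20)
go(s,*g,5,yaw)
E
```

```text
[523.24639026 217.27935212 150.38069321] 85.53386572076641 [-89.76035544   0.30230841 -95.44503504]
rail rect [553.0, 212.7, 199.3, 51.5, -5.4]
red [515.0, 78.8, 27.4, 10.9, -89.4]
red [631.7, 205.5, 41.8, 9.6, 84.5]
blue [474.2, 220.3, 41.2, 8.0, 84.6]
red [631.7, 205.5, 41.8, 9.6, 84.5]
blue [474.2, 220.3, 41.2, 8.0, 84.6]
centre [553.  212.9] marks apart 158.2 yaw -95.37 grasp [523.1 215.7]
GO [np.float64(523.0815797396344), np.float64(215.70668330065658), 5, np.float64(-95.36822087254622)] lin [0.0078, 0.4846, -0.0021] tw [-0.0027, -0.0009, -0.0034]
```

{"fn": "move_arm", "kwargs": {
  "linear": [
    [0.008, 0.3, -0.002],
    [0.008, 0.46, -0.002],
    [0.008, 0.4846, -0.002],
    [0.008, 0.4846, -0.002],
    [0.008, 0.4846, -0.002],
    [0.008, 0.4846, -0.002],
    [0.008, 0.4846, -0.002],
    [0.008, 0.4846, -0.002],
    [0.008, 0.4846, -0.002],
    [0.008, 0.4846, -0.002],
    [0.008, 0.4, -0.002],
    [0.008, 0.3, -0.002]
  ],
  "twist": [
    [-0.003, -0.001, -0.003],
    [-0.003, -0.001, -0.003],
    [-0.003, -0.001, -0.003],
    [-0.003, -0.001, -0.003],
    [-0.003, -0.001, -0.003],
    [-0.003, -0.001, -0.003],
    [-0.003, -0.001, -0.003],
    [-0.003, -0.001, -0.003],
    [-0.003, -0.001, -0.003],
    [-0.003, -0.001, -0.003],
    [-0.003, -0.001, -0.003],
    [-0.003, -0.001, -0.003]
  ],
  "hand": [1, 1, 1, 1, 1, -1, -1, -1, -1, -1, -1, -1],
  "force": 40
}}

```text
time: 13.35
tool_pos: [521.1, 214.8, 59.7]
tcp_rot: [-90.2, -0.0, -95.2]
ft_force: [0.6, 0.5, -0.4]
finger_gap: 50.7
```

```bash
python3 - <<'E'
from h import *
from bench import r
s=r.sense();print(s["tool_pos"],s["finger_gap"],s["ft_force"],s["tcp_rot"])
go(s,484,-27.6,100,0.45);go(s,484,-27.6,100,-10)
E
```

```text
[521.09548678 214.84979887  59.71933181] 50.710678726643316 [ 0.58752983  0.47358099 -0.42114398] [-9.02299940e+01 -4.86700285e-02 -9.52356563e+01]
GO [484, -27.6, 100, 0.45] lin [0.8162, -0.1334, -0.0499] tw [0.0024, -1.0632, -0.0017]
GO [484, -27.6, 100, -10] lin [0.8162, -0.1334, -0.0499] tw [0.0025, -0.9471, -0.0015]
```

{"fn": "move_arm", "kwargs": {
  "linear": [
    [0.05, -0.1, 0],
    [0.15, -0.1334, -0.05],
    [0.25, -0.1334, -0.05],
    [0.35, -0.1334, -0.05],
    [0.45, -0.1334, -0.05],
    [0.55, -0.1334, -0.05],
    [0.65, -0.1334, -0.05],
    [0.72, -0.1334, -0.05],
    [0.78, -0.1334, -0.05],
    [0.8162, -0.1334, -0.05],
    [0.8162, -0.1334, -0.05],
    [0.8162, -0.1334, -0.05]
  ],
  "twist": [
    [0.002, -0.08, -0.002],
    [0.002, -0.16, -0.002],
    [0.002, -0.24, -0.002],
    [0.002, -0.32, -0.002],
    [0.002, -0.4, -0.002],
    [0.002, -0.48, -0.002],
    [0.002, -0.56, -0.002],
    [0.002, -0.64, -0.002],
    [0.002, -0.72, -0.002],
    [0.002, -0.8, -0.002],
    [0.002, -0.88, -0.002],
    [0.002, -0.947, -0.002]
  ],
  "hand": [-1, -1, -1, -1, -1, -1, -1, -1, -1, -1, -1, -1]
}}

```text
time: 14.35
tool_pos: [484.6, -28.7, 101.5]
tcp_rot: [-90.1, -0.1, -9.7]
ft_force: [0.5, 0.6, -1.7]
finger_gap: 50.9
```

```bash
python3 - <<'E'
from h import *
from bench import r
s=r.sense();print(s["tool_pos"],s["finger_gap"],s["ft_force"],s["tcp_rot"])
go(s,482.7,-27.5,50,0.45)
E
```

```text
[484.63687947 -28.67428634 101.49101125] 50.880090924220326 [ 0.51694444  0.58677316 -1.72746689] [-90.06232912  -0.14931851  -9.71583428]
GO [482.7, -27.5, 50, 0.45] lin [-0.0075, 0.1716, 0.003] tw [0.0008, -0.113, 0.0016]
```

{"fn": "move_arm", "kwargs": {
  "linear": [
    [-0.0075, 0.05, 0.003],
    [-0.0075, 0.1, 0.003],
    [-0.0075, 0.1716, 0.003],
    [-0.0075, 0.1716, 0.003],
    [-0.0075, 0.1716, 0.003],
    [-0.0075, 0.1716, 0.003],
    [-0.0075, 0.1716, 0.003]
  ],
  "twist": [
    [0.001, -0.08, 0.0016],
    [0.001, -0.113, 0.0016],
    [0.001, -0.113, 0.0016],
    [0.001, -0.113, 0.0016],
    [0.001, -0.113, 0.0016],
    [0.001, -0.113, 0.0016],
    [0.001, -0.113, 0.0016]
  ],
  "hand": [-1, -1, -1, -1, -1, -1, -1]
}}

```text
time: 14.93
tool_pos: [484.0, -27.7, 51.9]
tcp_rot: [-90.0, -0.2, 0.4]
ft_force: [0.5, 0.5, -1.8]
finger_gap: 50.8
```

```bash
python3 - <<'E'
from h import *
s,c,cm=look("w5");print(s["tool_pos"],s["tcp_rot"],s["ft_force"])
go(s,482.7,-27.5,28,0.45)
E
```

```text
[484.01326347 -27.67688161  51.88811216] [-90.01584313  -0.15926663   0.44869693] [ 0.48630118  0.49773348 -1.83111232]
GO [482.7, -27.5, 28, 0.45] lin [-0.0046, 0.0796, 0.0006] tw [0.0002, -0.0, 0.0018]
```

View pics/w5.png

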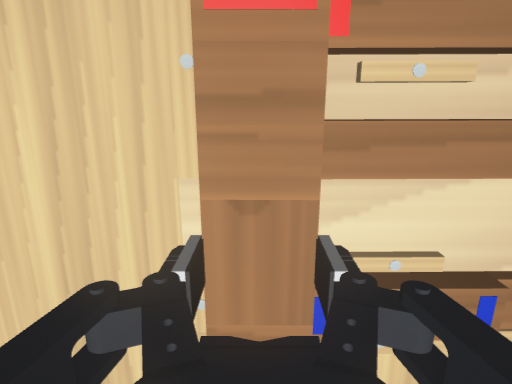

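```bash
python3 - <<'E'
from h import *
c=dict(np.load("w5.npz"))
s=dict(tool_pos=[484.013,-27.677,51.888],tcp_rot=[-90.0158,-.159,.4487]);cm=cam(c,s)
g=cv2.GaussianBlur(cv2.cvtColor(c["frame"],cv2.COLOR_RGB2GRAY),(3,3),0).astype(float)
def vs(u,t):
    d=g[2:,u-2:u+3].mean(1)-g[:-2,u-2:u+3].mean(1);return [(i+1,int(d[i])) for i in range(1,len(d)-1) if abs(d[i])>t and abs(d[i])>=abs(d[i-1]) and abs(d[i])>abs(d[i+1])]
for u in(230,262,290): print("rail",u,[(v,k,*ray(cm,(u,v),66.4)[0][:2].round(1)) for v,k in vs(u,9)])
for u in(345,400,480): print("frame",u,[(v,k,*ray(cm,(u,v),32)[0][:2].round(1)) for v,k in vs(u,12)])
d=np.diff(g[150]);print([(i,int(d[i]),*ray(cm,(i,150),66.4)[0][:2].round(1)) for i in range(150,350) if abs(d[i])>15])
E
```

```text
rail 230 [(8, -13, np.float64(471.5), np.float64(74.2)), (199, -19, np.float64(470.2), np.float64(1.8)), (336, -58, np.float64(469.0), np.float64(-67.4))]
rail 262 [(8, -13, np.float64(483.1), np.float64(74.3)), (199, -20, np.float64(483.8), np.float64(1.9)), (341, -56, np.float64(484.5), np.float64(-70.2))]
rail 290 [(8, -9, np.float64(493.3), np.float64(74.3)), (200, -10, np.float64(495.8), np.float64(1.5)), (325, 10, np.float64(497.9), np.float64(-61.0)), (336, -64, np.float64(498.1), np.float64(-67.2))]
frame 345 [(47, -53, np.float64(523.0), np.float64(67.2)), (54, 97, np.float64(523.2), np.float64(64.2)), (119, -74, np.float64(525.7), np.float64(34.0)), (121, 23, np.float64(525.7), np.float64(33.0)), (179, 45, np.float64(528.2), np.float64(3.1)), (248, -84, np.float64(531.4), np.float64(-36.8)), (259, 14, np.float64(531.9), np.float64(-43.6)), (270, 43, np.float64(532.5), np.float64(-50.6)), (273, -69, np.float64(532.7), np.float64(-52.5)), (343, 18, np.float64(536.6), np.float64(-100.8)), (350, -16, np.float64(537.0), np.float64(-106.1))]
frame 400 [(47, -53, np.float64(549.1)
[... 552 characters left out ...]
), (311, 21, np.float64(567.7), np.float64(-77.7)), (349, -17, np.float64(571.2), np.float64(-105.1)), (361, 52, np.float64(572.4), np.float64(-114.2))]
frame 480 [(47, -50, np.float64(587.2), np.float64(67.7)), (54, 93, np.float64(587.8), np.float64(64.7)), (118, -84, np.float64(593.6), np.float64(35.0)), (121, 24, np.float64(593.9), np.float64(33.5)), (178, 58, np.float64(599.7), np.float64(4.1)), (271, -95, np.float64(610.5), np.float64(-50.7)), (288, 42, np.float64(612.7), np.float64(-61.8)), (295, -21, np.float64(613.6), np.float64(-66.5)), (319, -19, np.float64(616.9), np.float64(-83.0))]
[(196, -22, np.float64(456.8), np.float64(22.5)), (197, -24, np.float64(457.2), np.float64(22.5))]
```

{"fn": "move_arm", "kwargs": {
  "linear": [
    [-0.006, 0.03, 0.0013],
    [-0.006, 0.055, 0.0013],
    [-0.006, 0.065, 0.0013],
    [-0.006, 0.072, 0.0013],
    [-0.006, 0.075, 0.0013],
    [-0.006, 0.075, 0.0013]
  ],
  "twist": [
    [0, 0, 0.0018],
    [0, 0, 0.0018],
    [0, 0, 0.0018],
    [0, 0, 0.0018],
    [0, 0, 0.0018],
    [0, 0, 0.0018]
  ],
  "hand": [-1, -1, -1, -1, -1, -1]
}}

```text
time: 15.48
tool_pos: [482.2, -27.2, 28.9]
tcp_rot: [-90.0, 0.0, 0.5]
ft_force: [1.3, 0.2, -2.7]
finger_gap: 51.2
```

{"fn": "move_arm", "kwargs": {
  "linear": [
    [0, 0.004, 0],
    [0, 0.008, 0],
    [0, 0.008, 0]
  ],
  "twist": [
    [0, 0, 0],
    [0, 0, 0],
    [0, 0, 0]
  ],
  "hand": [-1, -1, -1]
}}

```text
time: 15.73
tool_pos: [482.3, -27.2, 26.5]
tcp_rot: [-90.0, 0.0, 0.5]
ft_force: [1.4, 0.6, -1.5]
finger_gap: 50.7
```

```bash
python3 - <<'E'
from bench import r
s=r.sense()
for k in("tool_pos","tcp_rot","ft_force","wrist_torque"):print(k,s[k].round(2))
E
```

```text
tool_pos [482.34 -27.23  26.5 ]
tcp_rot [-90.01   0.     0.45]
ft_force [ 1.39  0.63 -1.52]
wrist_torque [-0.04 -0.27  0.04]
```

{"fn": "move_arm", "kwargs": {
  "linear": [
    [0, 0.004, 0],
    [0, 0.007, 0],
    [0, 0.007, 0]
  ],
  "twist": [
    [0, 0, 0],
    [0, 0, 0],
    [0, 0, 0]
  ],
  "hand": [-1, -1, -1]
}}

```text
time: 15.98
tool_pos: [482.4, -27.2, 24.3]
tcp_rot: [-90.0, -0.0, 0.5]
ft_force: [1.5, -0.4, -1.3]
finger_gap: 50.4
```

{"fn": "move_arm", "kwargs": {
  "linear": [
    [0, 0.004, 0],
    [0, 0.007, 0],
    [0, 0.007, 0]
  ],
  "twist": [
    [0, 0, 0],
    [0, 0, 0],
    [0, 0, 0]
  ],
  "hand": [-1, -1, -1]
}}

```text
time: 16.23
tool_pos: [482.4, -27.2, 22.0]
tcp_rot: [-90.0, -0.0, 0.5]
ft_force: [1.9, -0.4, -2.0]
finger_gap: 50.5
```

{"fn": "move_arm", "kwargs": {
  "linear": [
    [0, 0.004, 0],
    [0, 0.007, 0],
    [0, 0.007, 0]
  ],
  "twist": [
    [0, 0, 0],
    [0, 0, 0],
    [0, 0, 0]
  ],
  "hand": [-1, -1, -1]
}}

```text
time: 16.48
tool_pos: [482.4, -27.3, 20.3]
tcp_rot: [-90.0, 0.0, 0.5]
ft_force: [-1.2, 0.9, 3.6]
finger_gap: 50.9
```

{"fn": "move_arm", "kwargs": {
  "linear": [
    [0, 0.003, 0],
    [0, 0.006, 0],
    [0, 0.006, 0]
  ],
  "twist": [
    [0, 0, 0],
    [0, 0, 0],
    [0, 0, 0]
  ],
  "hand": [-1, -1, -1]
}}

```text
time: 16.73
tool_pos: [482.5, -27.3, 20.2]
tcp_rot: [-90.0, 0.0, 0.5]
ft_force: [-10.1, 2.4, 21.6]
finger_gap: 50.7
```

```bash
python3 - <<'E'
from bench import r
s=r.sense()
for k in("tool_pos","tcp_rot","ft_force","wrist_torque"):print(k,s[k].round(2))
E
```

```text
tool_pos [482.48 -27.32  20.19]
tcp_rot [-9.001e+01  5.000e-02  4.700e-01]
ft_force [-10.14   2.42  21.57]
wrist_torque [0.27 2.06 0.04]
```

{"fn": "move_arm", "kwargs": {
  "linear": [
    [0, -0.005, 0],
    [0, -0.005, 0],
    [0, -0.005, 0]
  ],
  "twist": [
    [0, 0, 0],
    [0, 0, 0],
    [0, 0, 0]
  ],
  "hand": [-1, -1, -1]
}}

```text
time: 16.98
tool_pos: [482.4, -27.3, 21.6]
tcp_rot: [-90.0, 0.0, 0.5]
ft_force: [-0.1, -0.3, -1.8]
finger_gap: 50.7
```

```bash
python3 - <<'E'
from h import *
s,c,cm=look("w6");print(s["tool_pos"],s["tcp_rot"],s["ft_force"])
Z=c["range_z"];K,R,o=cm
v,u=np.mgrid[0:384,0:512];P=o+(np.stack([u,v,np.ones_like(u)],-1)@np.linalg.inv(K).T@R.T)*Z[...,None]
def at(name,x,y,w=6):
    m=(abs(P[...,0]-x)<w)&(abs(P[...,1]-y)<w)&(Z>0)&(v<260)
    print(name,x,y,m.sum(),np.percentile(P[m][:,2],[10,50,90]).round(1) if m.sum() else None)
for y in(-10,0,15,30,45,60,70): 
    for x in (465,482,500): at("rail",x,y,4)
for y in (84,19,-27): at("frame",530,y)
E
```

```text
[482.42374231 -27.29427245  21.55755515] [-9.00139714e+01  4.72795384e-02  4.67147662e-01] [-0.14527075 -0.3003752  -1.75813015]
rail 465 -10 305 [33.1 33.7 34.5]
rail 482 -10 314 [33.  33.8 34.5]
rail 500 -10 306 [33.1 33.9 34.7]
rail 465 0 325 [33.  33.7 34.4]
rail 482 0 319 [33.  33.7 34.6]
rail 500 0 315 [32.9 33.7 34.5]
rail 465 15 353 [32.8 33.6 34.4]
rail 482 15 353 [32.8 33.6 34.3]
rail 500 15 357 [32.8 33.6 34.4]
rail 465 30 392 [32.6 33.5 34.3]
rail 482 30 374 [32.7 33.5 34.3]
rail 500 30 392 [32.6 33.5 34.3]
rail 465 45 431 [32.5 33.3 34.1]
rail 482 45 420 [32.5 33.4 34.2]
rail 500 45 418 [32.5 33.3 34.2]
rail 465 60 464 [32.3 33.2 34.1]
rail 482 60 467 [32.4 33.2 34. ]
rail 500 60 471 [32.5 33.2 34.1]
rail 465 70 494 [32.2 33.1 33.9]
rail 482 70 487 [32.2 33.1 34.1]
rail 500 70 501 [32.4 33.2 34. ]
frame 530 84 73 [31.5 32.5 33.3]
frame 530 19 801 [31.9 32.6 33.4]
frame 530 -27 461 [11.9 12.6 13.3]
```

View pics/w6.png

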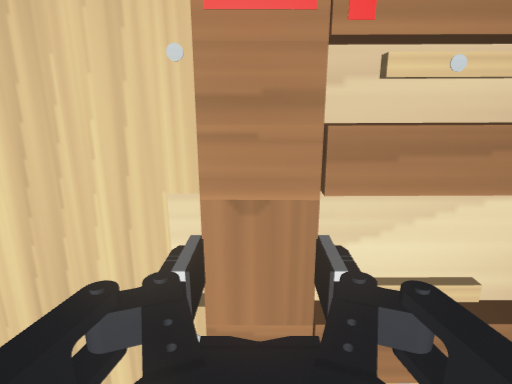

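{"fn": "move_arm", "kwargs": {
  "linear": [
    [0, 0.0035, 0],
    [0, 0.0035, 0],
    [0, 0.0035, 0],
    [0, 0.0035, 0],
    [0, 0.0035, 0],
    [0, 0.0035, 0],
    [0, -0.03, 0],
    [0, -0.1, 0],
    [0, -0.2, 0],
    [0, -0.2, 0]
  ],
  "twist": [
    [0, 0, 0],
    [0, 0, 0],
    [0, 0, 0],
    [0, 0, 0],
    [0, 0, 0],
    [0, 0, 0],
    [0, 0, 0],
    [0, 0, 0],
    [0, 0, 0],
    [0, 0, 0]
  ],
  "hand": [-1, -1, 0.45, 0.45, 0.45, 0.45, 0.45, 0.45, 0.45, 0.45]
}}

```text
time: 17.87
tool_pos: [486.2, -27.9, 87.7]
tcp_rot: [-90.1, -0.4, 0.5]
ft_force: [2.1, -0.2, 0.5]
finger_gap: 62.2
```

```bash
cat >> h.py <<'E'
def heights(c,cm,pts,w=4):
    Z=c["range_z"];K,R,o=cm;v,u=np.mgrid[0:384,0:512]
    P=o+(np.stack([u,v,np.ones_like(u)],-1)@np.linalg.inv(K).T@R.T)*Z[...,None]
    for x,y in pts:
        m=(abs(P[...,0]-x)<w)&(abs(P[...,1]-y)<w)&(Z>0)
        print((x,y),m.sum(),np.median(P[m][:,2]).round(1) if m.sum() else None)
E
python3 - <<'E'
from h import *
s,c,cm=look("w7");print(s["tool_pos"],s["tcp_rot"],s["ft_force"],s["finger_gap"])
heights(c,cm,[(465,0),(500,0),(465,50),(500,50),(482,80),(482,-40),(482,-70),(530,19),(530,84),(530,-20)])
go(s,490,-317,150,-31.3)
E
```

```text
[486.15296156 -27.86581471  87.73659076] [-90.09377345  -0.41781141   0.46787751] [ 2.09054865 -0.23409985  0.5305836 ] 62.224532390042654
(465, 0) 144 32.6
(500, 0) 148 32.8
(465, 50) 183 32.6
(500, 50) 191 32.5
(482, 80) 217 32.9
(482, -40) 122 32.7
(482, -70) 119 32.6
(530, 19) 167 32.6
(530, 84) 216 32.6
(530, -20) 1006 142.0
GO [490, -317, 150, -31.3] lin [0.0065, -0.2059, -0.9642] tw [-0.0003, 0.353, 0.0048]
```

Rail_wide is flush: its top reads 32.5–32.9 mm against 32.6 mm for the frame. Next is rail_narrow.

{"fn": "move_arm", "kwargs": {
  "linear": [
    [0, -0.1, -0.1],
    [0.0065, -0.206, -0.22],
    [0.0065, -0.206, -0.36],
    [0.0065, -0.206, -0.5],
    [0.0065, -0.206, -0.64],
    [0.0065, -0.206, -0.78],
    [0.0065, -0.206, -0.9],
    [0.0065, -0.206, -0.964],
    [0.0065, -0.206, -0.964],
    [0.0065, -0.206, -0.964],
    [0.0065, -0.206, -0.964]
  ],
  "twist": [
    [0, 0.04, 0],
    [0, 0.08, 0],
    [0, 0.16, 0],
    [0, 0.24, 0],
    [0, 0.353, 0.005],
    [0, 0.353, 0.005],
    [0, 0.353, 0.005],
    [0, 0.353, 0.005],
    [0, 0.353, 0.005],
    [0, 0.353, 0.005],
    [0, 0.353, 0.005]
  ],
  "hand": [1, 1, 1, 1, 1, 1, 1, 1, 1, 1, 1]
}}

```text
time: 18.83
tool_pos: [489.1, -316.3, 147.4]
tcp_rot: [-90.0, 0.2, -31.3]
ft_force: [0.2, 1.2, -0.0]
finger_gap: 85.5
```

```bash
python3 - <<'E'
from h import *
s,c,cm=look("w8");print(s["tool_pos"],s["tcp_rot"])
rail(c,cm,(476,-341));g,yaw=grasp(s,c,cm,(476,-341),20)
go(s,*g,6,yaw+180)
E
```

```text
[ 489.05149442 -316.28013785  147.41741206] [-89.97365384   0.15765582 -31.32385287]
rail rect [477.2, -342.8, 200.1, 35.9, 59.0]
red [436.5, -411.3, 25.4, 8.9, -31.3]
blue [517.8, -275.0, 25.3, 8.2, -31.3]
red [436.5, -411.3, 25.4, 8.9, -31.3]
blue [517.8, -275.0, 25.3, 8.2, -31.3]
centre [ 477.2 -343.2] marks apart 158.7 yaw -210.82 grasp [ 492.5 -317.4]
GO [np.float64(492.5181044342875), np.float64(-317.3852689496507), 6, np.float64(-30.815161802733996)] lin [0.0131, 0.4714, 0.0026] tw [-0.0003, -0.0057, -0.0018]
```

{"fn": "move_arm", "kwargs": {
  "linear": [
    [0.013, 0.3, 0.003],
    [0.013, 0.45, 0.003],
    [0.013, 0.4714, 0.003],
    [0.013, 0.4714, 0.003],
    [0.013, 0.4714, 0.003],
    [0.013, 0.4714, 0.003],
    [0.013, 0.4714, 0.003],
    [0.013, 0.4714, 0.003],
    [0.013, 0.4714, 0.003],
    [0.013, 0.4714, 0.003],
    [0.013, 0.4714, 0.003],
    [0.013, 0.4714, 0.003]
  ],
  "twist": [
    [0, -0.0057, 0],
    [0, -0.0057, 0],
    [0, -0.0057, 0],
    [0, -0.0057, 0],
    [0, -0.0057, 0],
    [0, -0.0057, 0],
    [0, -0.0057, 0],
    [0, -0.0057, 0],
    [0, -0.0057, 0],
    [0, -0.0057, 0],
    [0, -0.0057, 0],
    [0, -0.0057, 0]
  ],
  "hand": [1, 1, 1, 1, 1, -1, -1, -1, -1, -1, -1, -1],
  "force": 40
}}

```text
time: 19.88
tool_pos: [494.5, -318.0, 8.9]
tcp_rot: [-90.0, -0.1, -30.8]
ft_force: [-0.8, 0.7, 6.6]
finger_gap: 35.0
```

{"fn": "move_arm", "kwargs": {
  "linear": [
    [0, -0.1, 0],
    [0, -0.18, 0],
    [-0.01, -0.18, 0.1],
    [-0.02, -0.18, 0.2],
    [-0.039, -0.18, 0.3],
    [-0.039, -0.18, 0.374],
    [-0.039, -0.18, 0.374],
    [-0.039, -0.18, 0.374],
    [-0.039, -0.18, 0.374],
    [-0.039, -0.18, 0.374],
    [-0.039, -0.18, 0.374]
  ],
  "twist": [
    [0, 0, 0],
    [0, 0.07, 0],
    [0, 0.14, 0],
    [0, 0.21, 0],
    [0, 0.28, 0],
    [0, 0.35, 0],
    [0, 0.42, 0],
    [0, 0.49, 0],
    [0, 0.547, 0],
    [0, 0.547, 0],
    [0, 0.547, 0]
  ],
  "hand": [-1, -1, -1, -1, -1, -1, -1, -1, -1, -1, -1]
}}

```text
time: 20.8
tool_pos: [542.2, -215.7, 63.7]
tcp_rot: [-89.9, -0.1, -79.8]
ft_force: [0.3, 0.2, -1.6]
finger_gap: 34.6
```

```bash
python3 - <<'E'
from h import *
from bench import r
s=r.sense();print(s["tool_pos"],s["tcp_rot"],s["ft_force"],s["finger_gap"])
go(s,540,-215,7,-80)
E
```

```text
[ 542.18400012 -215.749794     63.73206998] [-89.85341951  -0.10802516 -79.82177579] [ 0.34123308  0.24488751 -1.59084204] 34.60594575679049
GO [540, -215, 7, -80] lin [-0.0041, 0.1891, -0.0072] tw [-0.0016, 0.002, 0.0012]
```

{"fn": "move_arm", "kwargs": {
  "linear": [
    [0, 0.1, 0],
    [0, 0.17, 0],
    [0, 0.182, 0],
    [0, 0.182, 0],
    [0, 0.182, 0],
    [0, 0.182, 0],
    [0, 0.182, 0],
    [0, 0.1, 0],
    [0, 0, 0],
    [0, -0.12, 0],
    [0, -0.23, 0],
    [0, -0.287, 0]
  ],
  "twist": [
    [0, 0, 0],
    [0, 0, 0],
    [0, 0, 0],
    [0, 0, 0],
    [0, 0, 0],
    [0, 0, 0],
    [0, 0, 0],
    [0, 0, 0],
    [0, 0, 0],
    [0, -0.07, 0],
    [0, -0.14, 0],
    [0, -0.21, 0]
  ],
  "hand": [-1, -1, -1, -1, 1, 1, 1, 1, 1, 1, 1, 1]
}}

```text
time: 21.8
tool_pos: [543.9, -216.6, 155.4]
tcp_rot: [-89.7, -0.5, -60.6]
ft_force: [0.4, -1.0, 1.0]
finger_gap: 85.4
```

{"fn": "move_arm", "kwargs": {
  "linear": [
    [0, 0, 0],
    [0, 0, 0],
    [0, 0, 0],
    [0, 0, 0],
    [0, 0, 0],
    [0, 0, 0],
    [0, 0, 0],
    [0, 0, 0],
    [0, 0, 0],
    [0, 0, 0],
    [0, 0, 0],
    [0, 0, 0]
  ],
  "twist": [
    [0, -0.982, 0],
    [0, -0.982, 0],
    [0, -0.982, 0],
    [0, -0.982, 0],
    [0, -0.982, 0],
    [0, -0.982, 0],
    [0, -0.982, 0],
    [0, -0.982, 0],
    [0, -0.982, 0],
    [0, -0.982, 0],
    [0, -0.982, 0],
    [0, -0.982, 0]
  ],
  "hand": [1, 1, 1, 1, 1, 1, 1, 1, 1, 1, 1, 1]
}}

```text
time: 22.8
tool_pos: [544.0, -216.6, 155.9]
tcp_rot: [-90.5, -0.4, 25.4]
ft_force: [-0.9, 0.1, 0.3]
finger_gap: 85.4
```

```bash
python3 - <<'E'
from h import *
from bench import r
s=r.sense();print(s["tool_pos"],s["tcp_rot"],s["ft_force"],s["finger_gap"])
go(s,540,-215,150,100)
E
```

```text
[ 543.97570721 -216.63828999  155.85431676] [-90.46036757  -0.35403524  25.4147899 ] [-0.91778197  0.1440326   0.28395332] 85.44606399961995
GO [540, -215, 150, 100] lin [-0.0097, 0.0194, 0.0108] tw [0.0069, -0.8287, 0.0]
```

{"fn": "move_arm", "kwargs": {
  "linear": [
    [-0.01, 0.019, 0.011],
    [-0.01, 0.019, 0.011],
    [-0.01, 0.019, 0.011],
    [-0.01, 0.019, 0.011],
    [-0.01, 0.019, 0.011],
    [-0.01, 0.019, 0.011],
    [-0.01, 0.019, 0.011],
    [-0.01, 0.019, 0.011],
    [-0.01, 0.019, 0.011],
    [-0.01, 0.019, 0.011],
    [-0.01, 0.019, 0.011],
    [-0.01, 0.019, 0.011]
  ],
  "twist": [
    [0.007, -0.829, 0],
    [0.007, -0.829, 0],
    [0.007, -0.829, 0],
    [0.007, -0.829, 0],
    [0.007, -0.829, 0],
    [0.007, -0.829, 0],
    [0.007, -0.829, 0],
    [0.007, -0.829, 0],
    [0.007, -0.829, 0],
    [0.007, -0.829, 0],
    [0.007, -0.829, 0],
    [0.007, -0.829, 0]
  ],
  "hand": [1, 1, 1, 1, 1, 1, 1, 1, 1, 1, 1, 1]
}}

```text
time: 23.8
tool_pos: [540.1, -215.0, 150.6]
tcp_rot: [-90.0, 0.0, 100.2]
ft_force: [-0.1, 0.1, -0.2]
finger_gap: 85.2
```

```bash
python3 - <<'E'
from h import *
s,c,cm=look("w9");print(s["tool_pos"],s["tcp_rot"],s["joint_pos"].round(0))
rail(c,cm,(510,-220));g,yaw=grasp(s,c,cm,(510,-220),20)
go(s,*g,7,yaw)
E
```

```text
[ 540.05089209 -215.0413746   150.55432314] [-9.00270280e+01  1.53695159e-02  1.00223467e+02] [ -27.    8.   94.    0.   79. -127.]
rail rect [512.4, -221.6, 199.1, 35.3, 9.7]
red [434.9, -234.7, 25.8, 9.7, -79.8]
blue [590.7, -208.2, 25.4, 9.1, -79.8]
red [434.9, -234.7, 25.8, 9.7, -79.8]
blue [590.7, -208.2, 25.4, 9.1, -79.8]
centre [ 512.8 -221.4] marks apart 158.0 yaw -260.35 grasp [ 542.4 -216.4]
GO [np.float64(542.3752361861722), np.float64(-216.41955225331472), 7, np.float64(-260.3469508417812)] lin [-0.0058, 0.4785, -0.0066] tw [0.0003, 0.0063, -0.0002]
```

{"fn": "move_arm", "kwargs": {
  "linear": [
    [-0.006, 0.3, -0.0066],
    [-0.006, 0.45, -0.0066],
    [-0.006, 0.475, -0.0066],
    [-0.006, 0.475, -0.0066],
    [-0.006, 0.475, -0.0066],
    [-0.006, 0.475, -0.0066],
    [-0.006, 0.475, -0.0066],
    [-0.006, 0.475, -0.0066],
    [-0.006, 0.475, -0.0066],
    [-0.006, 0.475, -0.0066],
    [-0.006, 0.475, -0.0066],
    [-0.006, 0.475, -0.0066]
  ],
  "twist": [
    [0, 0.006, 0],
    [0, 0.006, 0],
    [0, 0.006, 0],
    [0, 0.006, 0],
    [0, 0.006, 0],
    [0, 0.006, 0],
    [0, 0.006, 0],
    [0, 0.006, 0],
    [0, 0.006, 0],
    [0, 0.006, 0],
    [0, 0.006, 0],
    [0, 0.006, 0]
  ],
  "hand": [1, 1, 1, 1, 1, -1, -1, -1, -1, -1, -1, -1],
  "force": 40
}}

```text
time: 24.85
tool_pos: [544.3, -217.4, 10.8]
tcp_rot: [-90.2, 0.2, 99.4]
ft_force: [-0.7, 0.8, 6.2]
finger_gap: 34.7
```

```bash
python3 - <<'E'
from h import *
from bench import r
s=r.sense();print(s["tool_pos"],s["tcp_rot"],s["ft_force"],s["finger_gap"])
go(s,647.5,-26.5,110,15);go(s,647.5,-26.5,110,0.45)
E
```

```text
[ 544.304279   -217.43283879   10.78309953] [-90.23490535   0.16539649  99.41983118] [-0.70371539  0.76535469  6.16714117] 34.71869159910982
GO [647.5, -26.5, 110, 15] lin [0.5706, -0.3306, -0.4449] tw [0.0035, 0.938, 0.0004]
GO [647.5, -26.5, 110, 0.45] lin [0.5706, -0.3306, -0.4449] tw [0.0035, 1.0997, 0.0009]
```

{"fn": "move_arm", "kwargs": {
  "linear": [
    [0, -0.13, 0],
    [0, -0.25, 0],
    [0.05, -0.33, -0.05],
    [0.15, -0.33, -0.12],
    [0.25, -0.33, -0.2],
    [0.35, -0.33, -0.28],
    [0.45, -0.33, -0.36],
    [0.53, -0.33, -0.42],
    [0.5706, -0.33, -0.445],
    [0.5706, -0.33, -0.445],
    [0.5706, -0.33, -0.445],
    [0.5706, -0.33, -0.445]
  ],
  "twist": [
    [0, 0.05, 0],
    [0, 0.13, 0],
    [0, 0.21, 0],
    [0, 0.29, 0],
    [0, 0.37, 0],
    [0, 0.45, 0],
    [0, 0.53, 0],
    [0, 0.61, 0],
    [0, 0.69, 0],
    [0.003, 0.77, 0],
    [0.003, 0.85, 0],
    [0.003, 0.93, 0]
  ],
  "hand": [-1, -1, -1, -1, -1, -1, -1, -1, -1, -1, -1, -1]
}}

```text
time: 25.85
tool_pos: [648.1, -25.8, 110.9]
tcp_rot: [-90.0, -0.1, 16.6]
ft_force: [-0.0, -0.4, -1.2]
finger_gap: 34.5
```

```bash
python3 - <<'E'
from h import *
from bench import r
s=r.sense();print(s["tool_pos"],s["tcp_rot"],s["ft_force"],s["finger_gap"])
go(s,647.5,-26.5,55,0.45)
E
```

```text
[648.11016328 -25.80216872 110.92288686] [-90.04232433  -0.11913945  16.56373662] [-0.03842917 -0.36353576 -1.23873814] 34.51336742527973
GO [647.5, -26.5, 55, 0.45] lin [-0.003, 0.1864, -0.0015] tw [0.0003, 0.179, 0.0014]
```

{"fn": "move_arm", "kwargs": {
  "linear": [
    [-0.003, 0.05, -0.0015],
    [-0.003, 0.1, -0.0015],
    [-0.003, 0.15, -0.0015],
    [-0.003, 0.1864, -0.0015],
    [-0.003, 0.1864, -0.0015],
    [-0.003, 0.1864, -0.0015],
    [-0.003, 0.1864, -0.0015],
    [-0.003, 0.1864, -0.0015]
  ],
  "twist": [
    [0, 0.08, 0.0014],
    [0, 0.15, 0.0014],
    [0, 0.179, 0.0014],
    [0, 0.179, 0.0014],
    [0, 0.179, 0.0014],
    [0, 0.179, 0.0014],
    [0, 0.179, 0.0014],
    [0, 0.179, 0.0014]
  ],
  "hand": [-1, -1, -1, -1, -1, -1, -1, -1]
}}

```text
time: 26.52
tool_pos: [648.5, -26.6, 56.6]
tcp_rot: [-90.0, -0.1, 0.5]
ft_force: [-0.1, -0.3, -0.5]
finger_gap: 34.2
```

```bash
python3 - <<'E'
from h import *
s,c,cm=look("w10");print(s["tool_pos"],s["tcp_rot"],s["ft_force"])
x0=s["tool_pos"][0];zt=s["tool_pos"][2]-10.5+20
heights(c,cm,[(647,0),(647,40),(647,70)])
g=cv2.GaussianBlur(cv2.cvtColor(c["frame"],cv2.COLOR_RGB2GRAY),(3,3),0).astype(float)
def vs(u,t):
    d=g[2:,u-2:u+3].mean(1)-g[:-2,u-2:u+3].mean(1);return [(i+1,int(d[i])) for i in range(1,len(d)-1) if abs(d[i])>t and abs(d[i])>=abs(d[i-1]) and abs(d[i])>abs(d[i+1]) and i<300]
for u in(245,262,280): print("rail",u,[(v,k,*ray(cm,(u,v),zt)[0][:2].round(1).tolist()) for v,k in vs(u,9)])
for u in(110,150,190): print("frame",u,[(v,k,*ray(cm,(u,v),32)[0][:2].round(1).tolist()) for v,k in vs(u,14)])
for z,v in((zt,60),(zt,150),(32,145),(22,145)):
    d=g[v,2:]-g[v,:-2];print("row",v,z,[(i+1,int(d[i]),*ray(cm,(i+1,v),z)[0][:2].round(1).tolist()) for i in range(1,len(d)-1) if abs(d[i])>16 and abs(d[i])>=abs(d[i-1]) and abs(d[i])>abs(d[i+1])])
go(s,647.5,-26.5,34,0.45)
E
```

```text
[648.53886751 -26.64271604  56.6021953 ] [-90.04282696  -0.13373893   0.50113542] [-0.09905356 -0.28186284 -0.5416528 ]
(647, 0) 314 66.3
(647, 40) 398 66.4
(647, 70) 487 66.3
rail 245 [(5, -14, 641.2, 77.6)]
rail 262 [(5, -19, 647.6, 77.6)]
rail 280 [(5, -14, 654.4, 77.7)]
frame 110 [(48, -43, 573.9, 67.6), (54, 94, 573.5, 64.9), (80, -33, 572.1, 52.9), (83, 42, 571.9, 51.5), (118, -68, 569.9, 34.4), (120, 19, 569.8, 33.4), (176, 48, 566.2, 3.7), (248, -78, 561.1, -38.9), (253, 65, 560.8, -42.1), (268, -81, 559.6, -51.8)]
frame 150 [(48, -42, 593.4, 67.8), (54, 93, 593.1, 65.1), (80, -44, 592.1, 53.1), (82, 48, 592.0, 52.1), (118, -63, 590.5, 34.5), (176, 46, 587.9, 3.9), (248, -76, 584.3, -38.8), (253, 63, 584.0, -41.9), (268, -81, 583.2, -51.6), (284, 27, 582.3, -62.3), (286, -53, 582.2, -63.7)]
frame 190 [(48, -41, 612.9, 68.0), (54, 95, 612.7, 65.3), (117, -69, 611.2, 35.2), (120, 21, 611.1, 33.7), (176, 47, 609.6, 4.1), (247, -54, 607.5, -38.0), (254, -23, 607.3, -42.4)]
row 60 66.10219529547365 [(2, 76, 545.8, 57.5), (215, -45, 629.3, 58.3), (306, 51, 665.1, 58.6)]
row 150 66.10219529547365 [(302, 42, 665.1, 23.2)]
row 145 32 [(303, 44, 670.2, 21.3)]
row 145 22 [(303, 44, 671.6, 20.1)]
GO [647.5, -26.5, 34, 0.45] lin [-0.0036, 0.0753, 0.0006] tw [0.0005, 0.0006, 0.0015]
```

View pics/w10.png

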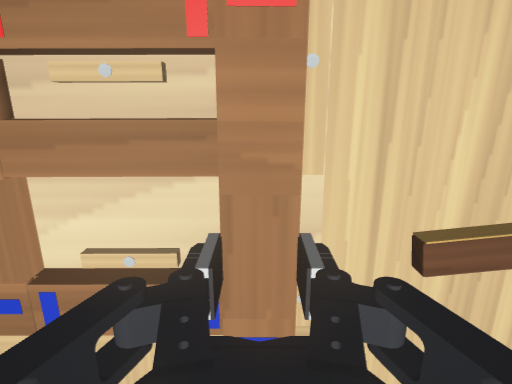

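{"fn": "move_arm", "kwargs": {
  "linear": [
    [-0.0028, 0.03, 0.0008],
    [-0.0028, 0.06, 0.0008],
    [-0.0028, 0.07, 0.0008],
    [-0.0028, 0.076, 0.0008],
    [-0.0028, 0.08, 0.0008],
    [-0.0028, 0.08, 0.0008]
  ],
  "twist": [
    [0, 0.0006, 0.0015],
    [0, 0.0006, 0.0015],
    [0, 0.0006, 0.0015],
    [0, 0.0006, 0.0015],
    [0, 0.0006, 0.0015],
    [0, 0.0006, 0.0015]
  ],
  "hand": [-1, -1, -1, -1, -1, -1]
}}

```text
time: 27.07
tool_pos: [647.5, -26.4, 32.0]
tcp_rot: [-90.0, 0.0, 0.4]
ft_force: [-0.2, -0.1, -1.1]
finger_gap: 34.5
```

{"fn": "move_arm", "kwargs": {
  "linear": [
    [0, 0.004, 0],
    [0, 0.008, 0],
    [0, 0.008, 0]
  ],
  "twist": [
    [0, 0, 0],
    [0, 0, 0],
    [0, 0, 0]
  ],
  "hand": [-1, -1, -1]
}}

```text
time: 27.32
tool_pos: [647.9, -26.4, 29.7]
tcp_rot: [-90.0, -0.0, 0.4]
ft_force: [1.2, -1.4, -0.8]
finger_gap: 35.0
```

{"fn": "move_arm", "kwargs": {
  "linear": [
    [0, 0.004, 0],
    [0, 0.007, 0],
    [0, 0.007, 0]
  ],
  "twist": [
    [0, 0, 0],
    [0, 0, 0],
    [0, 0, 0]
  ],
  "hand": [-1, -1, -1]
}}

```text
time: 27.57
tool_pos: [647.8, -26.4, 27.4]
tcp_rot: [-90.0, -0.0, 0.4]
ft_force: [0.6, -0.2, -2.1]
finger_gap: 34.7
```

{"fn": "move_arm", "kwargs": {
  "linear": [
    [0, 0.004, 0],
    [0, 0.007, 0],
    [0, 0.007, 0]
  ],
  "twist": [
    [0, 0, 0],
    [0, 0, 0],
    [0, 0, 0]
  ],
  "hand": [-1, -1, -1]
}}

```text
time: 27.82
tool_pos: [647.8, -26.4, 25.1]
tcp_rot: [-90.0, -0.0, 0.4]
ft_force: [1.6, 1.1, -1.5]
finger_gap: 34.6
```

{"fn": "move_arm", "kwargs": {
  "linear": [
    [0, 0.003, 0],
    [0, 0.005, 0],
    [0, 0.005, 0]
  ],
  "twist": [
    [0, 0, 0],
    [0, 0, 0],
    [0, 0, 0]
  ],
  "hand": [-1, -1, -1]
}}

```text
time: 28.07
tool_pos: [647.8, -26.4, 23.5]
tcp_rot: [-90.0, -0.0, 0.4]
ft_force: [1.4, -0.5, -1.4]
finger_gap: 34.7
```

```bash
python3 - <<'E'
from h import *
s,c,cm=look("w11");print(s["tool_pos"],s["tcp_rot"],s["ft_force"])
heights(c,cm,[(640,0),(656,0),(640,40),(656,40),(647,70),(600,19),(600,84)])
E
```

```text
[647.81885239 -26.4127763   23.4595833 ] [-9.00442806e+01 -7.03894232e-03  4.48168114e-01] [ 1.41006499 -0.52013233 -1.40167605]
(640, 0) 311 33.2
(656, 0) 312 33.2
(640, 40) 398 33.1
(656, 40) 386 33.1
(647, 70) 479 33.0
(600, 19) 343 32.6
(600, 84) 0 None
```

Only 0.5–1 mm remains. I'll lower that, release and lift off.

{"fn": "move_arm", "kwargs": {
  "linear": [
    [0, 0.0025, 0],
    [0, 0.0035, 0],
    [0, 0.0035, 0]
  ],
  "twist": [
    [0, 0, 0],
    [0, 0, 0],
    [0, 0, 0]
  ],
  "hand": [-1, -1, -1]
}}

```text
time: 28.37
tool_pos: [647.9, -26.4, 22.9]
tcp_rot: [-90.0, -0.0, 0.4]
ft_force: [-1.1, -0.5, 3.5]
finger_gap: 34.9
```

{"fn": "move_arm", "kwargs": {
  "linear": [
    [0, 0, 0],
    [0, 0, 0],
    [0, 0, 0],
    [0, 0, 0],
    [0, 0, 0],
    [0, -0.03, 0],
    [0, -0.1, 0],
    [0, -0.2, 0],
    [0, -0.32, 0.03],
    [0, -0.42, 0.06],
    [0, -0.48, 0.067],
    [0, -0.48, 0.067]
  ],
  "twist": [
    [0, 0, 0],
    [0, 0, 0],
    [0, 0, 0],
    [0, 0, 0],
    [0, 0, 0],
    [0, 0, 0],
    [0, 0, 0],
    [0, 0, 0],
    [0, 0, 0],
    [0, 0, 0],
    [0, 0, 0],
    [0, 0, 0]
  ],
  "hand": [0.1, 0.1, 0.1, 0.1, 0.1, 0.1, 0.1, 0.1, 0.1, 0.1, 0.1, 0.1]
}}

```text
time: 29.37
tool_pos: [651.1, -5.7, 174.5]
tcp_rot: [-90.1, -0.6, 0.5]
ft_force: [1.0, 0.2, 0.8]
finger_gap: 47.0
```

```bash
python3 - <<'E'
from h import *
s,c,cm=look("w12");print(s["time"],s["tool_pos"],s["tcp_rot"],s["ft_force"],s["finger_gap"])
print("narrow");heights(c,cm,[(640,0),(656,0),(640,50),(656,50),(648,90),(648,-40),(648,-70)])
print("frame");heights(c,cm,[(600,19),(600,84),(590,-80)])
print("wide");heights(c,cm,[(470,0),(495,0),(482,50),(482,90),(482,-40)])
red,blue,_=masks(c["frame"])
for n,m in(("red",red),("blue",blue)):
    for b in blobs(m,30): print(n,rect(cm,b,32))
E
```

```text
29.3667 [651.06923681  -5.7037295  174.4736402 ] [-90.08825183  -0.60180369   0.49262186] [0.98832173 0.21203458 0.84687501] 47.03663855719251
narrow
(640, 0) 300 248.8
(656, 0) 244 248.9
(640, 50) 80 32.6
(656, 50) 81 32.7
(648, 90) 89 32.8
(648, -40) 64 32.5
(648, -70) 62 32.9
frame
(600, 19) 73 32.7
(600, 84) 97 32.6
(590, -80) 0 None
wide
(470, 0) 73 32.9
(495, 0) 74 32.7
(482, 50) 85 32.8
(482, 90) 95 32.9
(482, -40) 69 32.8
red [480.3, 79.9, 42.4, 9.6, 0.5]
red [646.6, 82.2, 24.9, 9.7, 0.5]
red [616.6, 85.8, 25.5, 10.0, -89.5]
red [518.3, 84.9, 25.5, 10.4, -89.3]
blue [481.1, -78.2, 41.6, 8.6, 0.2]
blue [647.3, -76.0, 24.8, 7.6, 0.2]
blue [617.5, -80.0, 24.1, 9.0, 89.0]
blue [519.3, -80.9, 25.0, 9.6, -89.8]
```

View pics/w12.png

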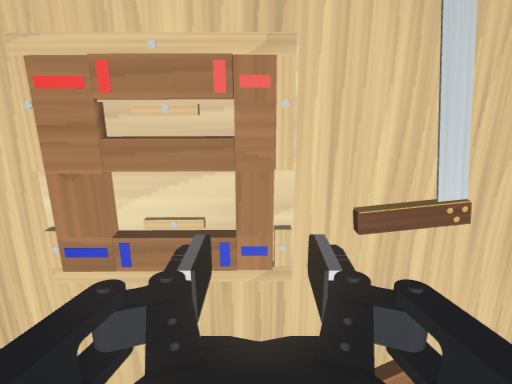

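Both rails are flush: narrow 32.5–32.9 mm, wide 32.7–32.9 mm, frame 32.6–32.7 mm. Marks match the stiles by colour, and the gripper is clear.

```bash
python3 -c "
from bench import r
print(r.hand_in())"
```

```text
the job is handed in; nothing more can be done
None
```

Both rails are in their laps, flush with the frame, red to red and blue to blue. I let go, lifted clear, and handed in at about 29 s of the 72 s allowed. The hand-in reports no verdict.

**What I did:** I slid both stiles out to their fences by feel, which also gave the tray's centre, and centred the muntin with the gripper. Each rail was turned and regrasped on the bench, because the last joint's range ruled out a single grasp. I then lowered each rail in small steps while watching the force.

**Last checks:**

| | Result | Limit |
|---|---|---|
| Top of both rails (camera depth) | 32.5–32.9 mm | frame reads 32.6–32.7 mm |
| Highest force while seating | about 24 N (wide rail), about 4 N (narrow rail) | 45 N on a joint |
| Wide rail along / across the tray | about 2 mm / 1.7 mm off its seat | 3 mm / 3.5 mm |
| Narrow rail along / across the tray | about 0.5 mm / 0.8 mm off its seat | 3 mm / 3.5 mm |

- **Where the readings disagreed:** the camera put the wide rail about 1.5 mm further across the tray than the gripper position did. It is good to only about 2 mm, so the wide rail's margins are the least certain.
- **Not checked at the end:** I did not re-measure the muntin, the blue stile's height or the loose bench items after the last release. None of the moves was planned near the bench items.

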